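# Rock the pendulum angle gauge to its mark on the matching stud

## Robot

A 6-joint arm with a two-finger parallel gripper is mounted at the origin on the work surface. World frame = base frame: x ahead of the robot, y to its left, z up, the work surface at z = 0. Lengths are in m, angles in rad, forces in N, time in s.
With the tool pointing down it reaches from about 0.4 to 0.825 m from the base axis. Payload 7 kg.
Tool frame: the origin (TCP) lies midway between the tips of the shut fingers; the grasp point (between the pads) lies 19 mm behind it (arm.grip_depth is the distance from the TCP to the grasp point, in m); z points along the fingers, y is the direction in which the jaws open and shut (so a half turn about z gives the same grasp; the last joint's range is limited). The gripper opens to 85 mm and grips with 20 to 120 N. Pads are 22 mm wide; open, the fingers measure 114 mm over their backs; the gripper's body (76 mm by 85 mm) begins 54 mm behind the grasp point. The pads swing forward as they close: fully open they stand 13 mm farther back than shut.
Start: joints at [1.587, 0.359, 0.012, 0, -1.224, -0.288], TCP at [0.181, 0.65, 0.192] pointing down, gripper open.
Joint ranges: [-3.07, 3.07], [-1.43, 2.12], [-1.02, 1.25], [-3.03, 1.67], [-3.05, -0], [-3.03, 3.03]. Speed limits (rad/s): [2.39, 2.39, 3.01, 3.14, 3.14, 3.14].

## Interface

Orientations are given as a unit quaternion [x, y, z, w].
In Python, from cell import arm gives the robot as it stands.
- The arm moves only by the tool step_arm, never from a script. Its argument "plan" is a list of rows, each an object with "offset": the shift along the world's x, y, z in mm, a list of three; "turn": the turn about the world's z in rad; "jaw": the opening, from 0 (shut) to 1 (fully open). In form: [{"offset": [dx, dy, dz], "turn": turn, "jaw": jaw}, ...]. A call has 1 to 8 rows; each row is the pose to reach, as a shift and turn from the pose commanded when the call began; what a row does not reach only later rows make up. A row lasts 1/12 s, in which the tool goes at most 41.7 mm and 7.16 degrees, less where a joint would pass 70% of its speed; a pose out of reach is approached as far as the arm can. A call with a gripper value outside its range is refused whole. The fingers move at their own pace and stop on an object; "newtons" is the grip in N (left out, the last holds). Time passes only in rows, so rows that repeat a pose let the fingers close. It gives the time, the measured TCP pose, the force and the opening at its end, in the units of the state.
- arm.state(): the state, without advancing time (a new reading comes with each control period).
- arm.capture(name): name is "side" or "top"; returns a dict with "color" (480x640x3 uint8, red, green, blue), "z_map" (480x640 float32, m along the optical axis (not along the pixel's ray), 0 where there is no reading), "fovy" (degrees; the focal length in pixels is half the picture's height over the tangent of half this angle, whatever the lens; pixels are square), "cx", "cy" (the principal point, pixels), "extrinsics" (4x4, takes a point from camera to world coordinates). Camera axes: x right, y down, z forward; pixel columns grow to the right and rows downward; lengths in m; the calibration is good to about 2 mm. A picture is of the moment at which its call begins.
- arm.hand_in(): hands the job in, once; it reports no verdict.
The state is a dict: "t": time; "joint_pos": joint angles; "joint_velocities": joint speeds; "tau": joint torques, N m; "ee_pos": TCP position; "tcp_rot": TCP orientation; "contact_force": force on the tool from outside, world axes, zero at the start; "torque": the same for the moment, N m; "gripper_width": finger opening in m.
Only numpy, scipy, OpenCV 4.12 (cv2) and the standard library are available. Lean on these libraries where they do the work, as an engineer would, in place of code of your own. Each camera call takes 0.05 s, during which the arm holds its last target.

## Task

Pick up the pendulum angle gauge by its grip and set it upright on the high rib of the stud block of its own colour, the middle of its foot on the rib and its dial axis in line with it, and let it stand so for about a second. Then rock it on the rib until the swinging pointer settles on the green mark, and finish while still gripping it and holding it still there, pressed lightly so that the sprung crown is sunk a few millimetres but not bottomed out. Keep the gauge off the other stud block and leave everything else where it is.

Things in the scene. Friction and masses are not known exactly. Their poses are not given: they have to be found in the camera images.
- gauge: loose blue gauge, about 0.38 kg, upright on the table. Origin: centre of the foot's underside; x is the dial axis, out of the white dial (starts facing roughly away from the robot), y along the foot, z up. Foot 44 (x) x 92 (y) x 12 mm; dark round case 100 mm across, 20 mm thick, centre 62 mm up; blue grip block on top, 24 (x) x 30 (y) mm, 108 to 160 mm up, to be taken from above across either side
- gauge_grip (a point): point in the middle of the grip block where to grip it, 138 mm straight above the gauge's origin; axes as the gauge
- gauge_foot (a point): centre of the underside of the gauge's foot (same point as its origin)
- pointer (a joint): swinging red pointer, rad about the gauge's x axis relative to the case; hangs from the dial's centre, always straight down by gravity. 0 with the gauge upright; positive: tip on the gauge's +y side, when the gauge's top leans to its own +y by that angle. After a move it swings at 3 to 4 Hz and settles in about 2 s
- pointer_tip (a point): tip of the red pointer, 40 mm from the dial's centre
- mark (a joint): green mark, a tab 7 mm wide at the lower rim of the dial, set at random and then stiff: its angle in rad in the same sense as the pointer, always on the gauge's +y side (0.25 to 0.42). The pointer is on the mark when the two values are equal, i.e. the gauge's top leans by that angle towards the mark's side
- mark_mid (a point): middle of the green mark, 40 mm from the dial's centre, where the pointer's tip should come to stand
- stud_blue: blue stud block, fixed. Origin: centre of its underside, z up. Base plate 90 (x) x 110 (y) x 16 mm, pillar 56 x 56 mm up to 50 mm, in it a sprung steel crown 44 x 44 mm with two round ribs along x, 44 mm long: the high rib (radius 6 mm) in the middle, crest 80 mm up, and a low one 18 mm to -y, crest 6 mm lower, so a gauge let go on it tips. This one matches the blue gauge.
- crown_blue_top (a point): middle of the crest of the blue block's high rib, 80 mm above the table when not pressed; axes as the block
- crown_blue (a joint): how far the blue block's crown is pushed down, in m: 0 free, 0.012 bottomed out. The spring gives way at 0.8 N and then takes 0.7 N per mm (about 9 N at the bottom)
- stud_orange: orange stud block, fixed. Origin: centre of its underside, z up. Base plate 90 (x) x 110 (y) x 16 mm, pillar 56 x 56 mm up to 50 mm, in it a sprung steel crown 44 x 44 mm with two round ribs along x, 44 mm long: the high rib (radius 6 mm) in the middle, crest 80 mm up, and a low one 18 mm to -y, crest 6 mm lower, so a gauge let go on it tips. The wrong one for the blue gauge: do not set the gauge on it.
- loupe: bystander, loose: black folding loupe 50 x 50 x 48 mm; origin at the centre of its underside
- ink_jar: bystander, loose: blue ink jar with black cap, 64 mm across, 55 mm high; origin at the centre of its underside
Not all that is in view belongs to the job. What is shaped like the gauge but purple is not meant. Leave any purple look-alike of the stud_orange alone.

How it is judged:
By the outcome, as a careful person would: the job done as asked, in the order asked, and still so for the second after the job is handed in, while the arm keeps its last pose, push and grip.
It also fails if it takes over 56 s, if anything falls off the work surface, if the arm or the gripper's body presses on something with over 40 N, if the wrist force passes 120 N, or if a joint passes its speed limit or range.

## Working session

There is one attempt and no reset: what is moved stays moved. The work goes in short steps, Python scripts to look and compute and a tool call to move; the robot and the scene stay as the last step left them, time stands still between calls to the robot, and variables do not carry over. Pictures are saved under pics/ and viewed, and the job is handed in when it is done.

Besides the shell and the picture viewer there is one more tool, called in YAML: its name, and indented under it one key for each argument. step_arm: Moves the arm, as the interface text tells. Its arguments: {"type":"object","properties":{"plan":{"type":"array","items":{"type":"object","properties":{"offset":{"type":"array","items":{"type":"number"}},"turn":{"type":"number"},"jaw":{"type":"number"}}}},"newtons":{"type":"number"}},"required":["plan"]}

```bash
ls; mkdir -p pics
python3 - <<'E'
from cell import arm
import cv2,numpy as np,pickle
d={}
for n in("side","top"):
    c=arm.capture(n); d[n]=c
    cv2.imwrite(f"pics/{n}0.png",c["color"][:,:,::-1])
    print(n,c["fovy"],c["cx"],c["cy"],np.round(c["extrinsics"],3).tolist())
pickle.dump(d,open("s0.pkl","wb"))
print(arm.state())
E
```

```text
pics
side 42.29289660253588 310.2726477511207 244.374296065752 [[0.975, -0.132, 0.179, 0.324], [-0.222, -0.577, 0.786, -1.032], [-0.001, -0.806, -0.591, 0.839], [0.0, 0.0, 0.0, 1.0]]
top 49.835868013724365 321.5439942122393 241.5184289427956 [[-0.028, -0.985, 0.171, 0.336], [-0.999, 0.031, 0.017, -0.027], [-0.022, -0.171, -0.985, 1.294], [0.0, 0.0, 0.0, 1.0]]
{'t': 0.1, 'joint_pos': array([ 1.58707966e+00,  3.59328090e-01,  1.11468732e-02, -3.03515747e-04,
       -1.22410869e+00, -2.88109640e-01]), 'joint_velocities': array([ 0.00051575, -0.0024171 ,  0.00270518, -0.00049614, -0.00062752,
        0.00147762]), 'tau': array([-1.80325602e-03, -5.84769452e+01,  2.94108260e+01,  6.95469528e+00,
       -3.20428197e-03,  1.05407292e-05]), 'ee_pos': array([0.18112691, 0.64973066, 0.19114846]), 'tcp_rot': array([ 9.90770727e-01, -1.35546256e-01, -2.78201609e-05,  7.59791433e-04]), 'contact_force': array([-0.33456347,  0.17719763, -0.58934927]), 'torque': array([0.00319171, 0.06450727, 0.03404245]), 'gripper_width': 0.08556771298000686}
```

View pics/side0.png

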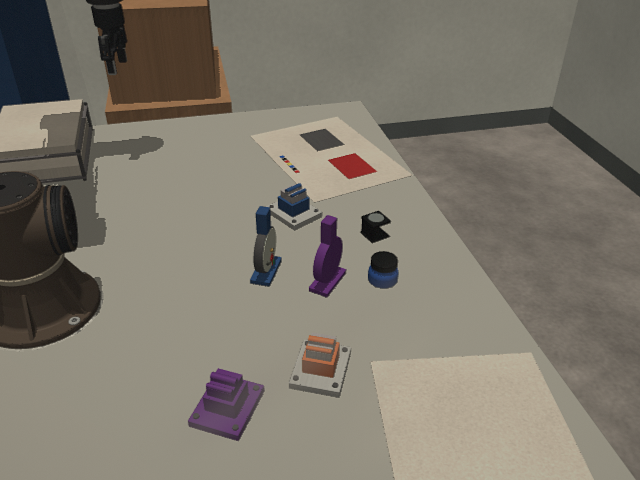

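View pics/top0.png

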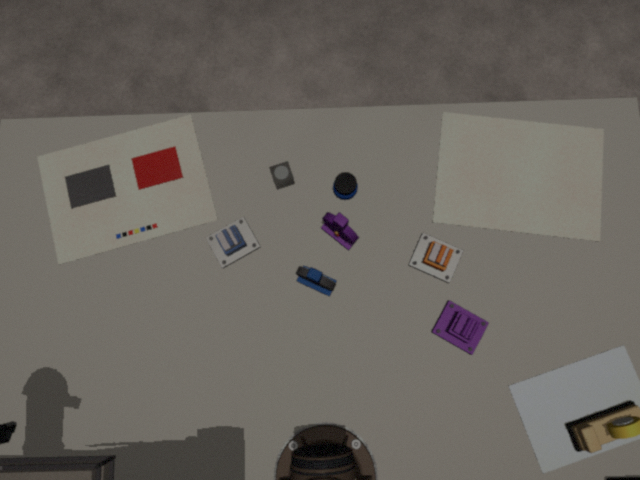

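Side view: blue gauge at about (265,245), blue stud at (295,205), and the purple look-alike gauge at (328,255). Top view: gauge grip at (316,275), blue stud at (233,242), orange stud at (437,257). I'll zoom in on these.

Run:
```python
import cv2,numpy as np,pickle
d=pickle.load(open("s0.pkl","rb"))
t=d["top"]["color"][:,:,::-1];s=d["side"]["color"][:,:,::-1]
a=cv2.resize(t[205:305,200:350],None,fx=5,fy=5,interpolation=cv2.INTER_CUBIC)
b=cv2.resize(s[170:290,240:350],None,fx=5,fy=5,interpolation=cv2.INTER_CUBIC)
cv2.imwrite("pics/a.png",a);cv2.imwrite("pics/b.png",b)
```

```text
(no output)
```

View pics/a.png

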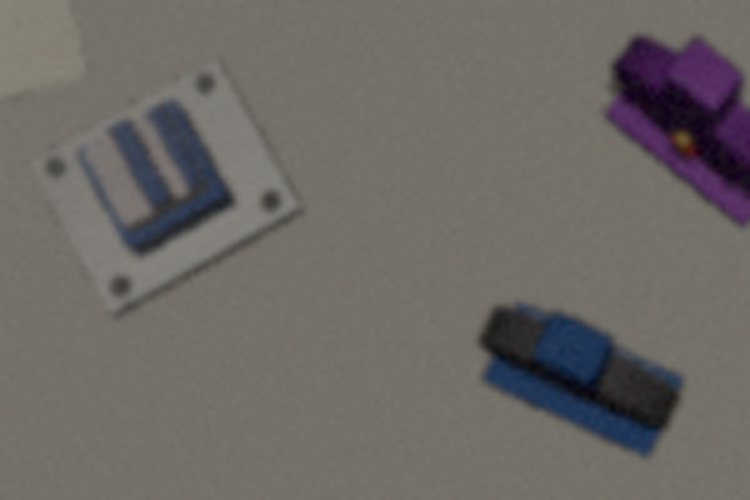

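View pics/b.png

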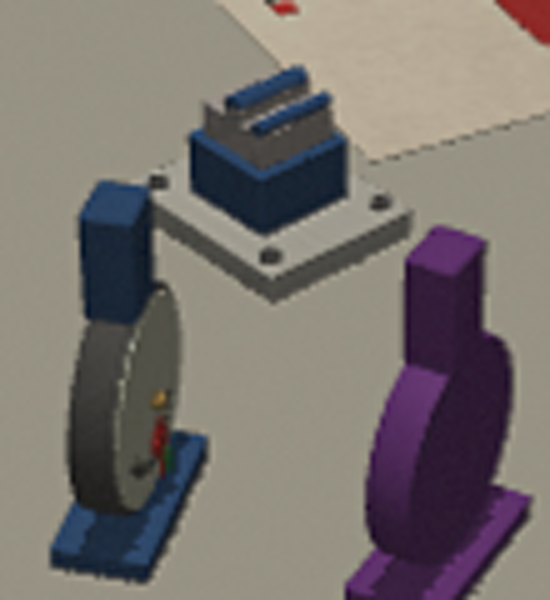

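```bash
cat > h.py <<'E'
import cv2,numpy as np
def K(c):
    f=240/np.tan(np.radians(c["fovy"])/2); return f,c["cx"],c["cy"]
def cloud(c):
    f,cx,cy=K(c); z=c["z_map"].astype(float); v,u=np.mgrid[:480,:640]
    P=np.stack([(u-cx)/f*z,(v-cy)/f*z,z],-1)
    E=c["extrinsics"]; return P@E[:3,:3].T+E[:3,3]
def proj(c,p):
    f,cx,cy=K(c);E=c["extrinsics"]; q=(np.atleast_2d(p)-E[:3,3])@E[:3,:3]
    return np.stack([q[:,0]/q[:,2]*f+cx,q[:,1]/q[:,2]*f+cy],-1)
def ray(c,uv,h):
    f,cx,cy=K(c);E=c["extrinsics"];uv=np.atleast_2d(uv).astype(float)
    d=np.stack([(uv[:,0]-cx)/f,(uv[:,1]-cy)/f,np.ones(len(uv))],-1)@E[:3,:3].T
    o=E[:3,3]; return o+d*((h-o[2])/d[:,2])[:,None]
E
python3 - <<'E'
import pickle;from h import *
d=pickle.load(open("s0.pkl","rb"))
c=d["top"];P=cloud(c)
print("table z noise",P[290:320,230:290,2].mean(),P[290:320,230:290,2].std())
s=d["side"];Q=cloud(s);print(Q[300:330,150:200,2].mean(),Q[300:330,150:200,2].std())
np.set_printoptions(linewidth=220,suppress=True)
hsv=cv2.cvtColor(c["color"],cv2.COLOR_RGB2HSV)
blue=cv2.inRange(hsv,(100,120,30),(122,255,255))>0
reg=np.zeros((480,640),bool);reg[255:305,285:345]=1
for lo,hi in((.14,.2),(.005,.02)):
    m=blue&reg&(P[...,2]>lo)&(P[...,2]<hi); p=P[m]; print(lo,m.sum(),p.mean(0))
    uv=np.argwhere(m)[:,::-1].astype(np.float32);print(uv.mean(0),cv2.minAreaRect(uv))
m=reg&(P[...,2]>.09)&(P[...,2]<.13);print(m.sum(),P[m].mean(0));uv=np.argwhere(m)[:,::-1].astype(np.float32);print(cv2.minAreaRect(uv))
print("stud heights mm");print((P[228:256,212:250:1,2]*1000).round().astype(int))
E
```

```text
table z noise 0.0023079995299280466 0.05283357869834213
0.0024086418042787994 0.05303532912952904
0.14 141 [0.45925716 0.01068308 0.1589902 ]
[313.9858  274.73758] ((313.9000244140625, 274.7000427246094), (13.86362075805664, 10.28591251373291), 26.56505012512207)
0.005 159 [0.44788495 0.01571478 0.01219033]
[314.2264 285.7107] ((315.9515380859375, 285.71630859375), (37.120487213134766, 14.561074256896973), 5.04245138168335)
201 [0.45925849 0.00839837 0.10263783]
((315.12371826171875, 276.7216796875), (35.53711700439453, 9.544254302978516), 23.962491989135742)
stud heights mm
[[-3  2  2 ... 16 16 17]
 [-2 -3  2 ... 17 15 13]
 [ 0 -1 -2 ... 15 16 17]
 ...
 [-3  2 16 ... 17 17  7]
 [-2  4  3 ...  2  3 -2]
 [-6 -3 -1 ...  2 -3 -4]]
```

Run:
```python
import pickle;from h import *
np.set_printoptions(linewidth=220,suppress=True,precision=4)
d=pickle.load(open("s0.pkl","rb"))
def blob(c,u,v,r=4):
    u0,v0=int(round(u)),int(round(v)); g=cv2.cvtColor(c["color"],cv2.COLOR_RGB2GRAY).astype(float)
    w=g[v0-r:v0+r+1,u0-r:u0+r+1]; k=np.clip(np.percentile(w,60)*.85-w,0,None)
    yy,xx=np.mgrid[v0-r:v0+r+1,u0-r:u0+r+1]; return (xx*k).sum()/k.sum(),(yy*k).sum()/k.sum()
c=d["top"];h=[blob(c,*p,3) for p in((211,238),(241,221.4),(254,245),(224,262))]
H=ray(c,h,.016);print(np.round(h,2));print(H,H.mean(0));
e=lambda a,b:(np.degrees(np.arctan2(*(H[b]-H[a])[1::-1])),np.linalg.norm(H[b]-H[a]))
print("TL-TR,TR-BR,BL-BR,TL-BL",e(0,1),e(1,2),e(3,2),e(0,3))
s=d["side"];h2=[blob(s,*p,3) for p in((271.6,206.4),(316,210.6),(294,221.2))]
G=ray(s,h2,.016);print(np.round(h2,2));print(G,"mid of diag",(G[0]+G[1])/2)
# gauge
P=cloud(c);hsv=cv2.cvtColor(c["color"],cv2.COLOR_RGB2HSV)
blue=cv2.inRange(hsv,(100,120,30),(122,255,255))>0
reg=np.zeros((480,640),bool);reg[255:305,285:345]=1
for n,m,z in(("grip",blue&reg&(P[...,2]>.15)&(P[...,2]<.175),.16),("case",reg&(P[...,2]>.085)&(P[...,2]<.13),.105)):
    w=ray(c,np.argwhere(m)[:,::-1],z)[:,:2].astype(np.float32)*1000
    print(n,len(w),w.mean(0),cv2.minAreaRect(w)); 
    C=np.cov(w.T);ev,V=np.linalg.eigh(C);print("major",np.degrees(np.arctan2(V[1,1],V[0,1])))
# all non-table
m=reg&(P[...,2]>.006)&((blue)|(P[...,2]>.05))
w=P[m][:,:2].astype(np.float32)*1000;print("all",cv2.minAreaRect(w))
# side: gauge foot & grip pieces
Q=cloud(s);hs=cv2.cvtColor(s["color"],cv2.COLOR_RGB2HSV);b2=cv2.inRange(hs,(100,120,30),(122,255,255))>0
r2=np.zeros((480,640),bool);r2[200:290,245:285]=1
m=b2&r2&(Q[...,2]>.152)&(Q[...,2]<.18);print("side grip top",m.sum(),Q[m].mean(0))
m=b2&r2&(Q[...,2]>.006)&(Q[...,2]<.018);w=Q[m][:,:2].astype(np.float32)*1000;print("side foot",m.sum(),cv2.minAreaRect(w))
```

```text
[[210.68 238.03]
 [240.61 221.23]
 [253.97 244.99]
 [223.97 262.06]]
[[0.5758 0.274  0.016 ]
 [0.6167 0.1981 0.016 ]
 [0.5545 0.1645 0.016 ]
 [0.5135 0.24   0.016 ]] [0.5651 0.2191 0.016 ]
TL-TR,TR-BR,BL-BR,TL-BL (np.float64(-61.67551125740055), np.float64(0.08619514169915923)) (np.float64(-151.60378553631537), np.float64(0.0707135606924749)) (np.float64(-61.551038016396454), np.float64(0.08593691658384305)) (np.float64(-151.39513617261505), np.float64(0.07090104922625297))
[[270.65 206.52]
 [316.09 210.79]
 [293.61 221.23]]
[[0.5123 0.2362 0.016 ]
 [0.6163 0.1929 0.016 ]
 [0.5542 0.1609 0.016 ]] mid of diag [0.5643 0.2146 0.016 ]
grip 135 [459.554   10.5913] ((459.9338684082031, 11.050028800964355), (29.729230880737305, 21.72109031677246), 61.71805953979492)
major 60.96726821460759
case 224 [458.1014   6.7433] ((459.96734619140625, 9.202030181884766), (86.76094055175781, 22.28752326965332), 64.23223876953125)
major 63.89223161013307
all ((427.3803405761719, -11.962242126464844), (169.907958984375, 74.29219055175781), 33.033470153808594)
side grip top 114 [0.461  0.0031 0.1573]
side foot 305 ((461.47003173828125, 6.643825531005859), (96.17401123046875, 43.30830001831055), 63.27581787109375)
```

Run:
```python
import pickle;from h import *
from cell import arm
print(arm.grip_depth)
d=pickle.load(open("s0.pkl","rb"))
c=d["top"];P=cloud(c);hsv=cv2.cvtColor(c["color"],cv2.COLOR_RGB2HSV)
pur=cv2.inRange(hsv,(130,80,20),(160,255,255))>0
r=np.zeros((480,640),bool);r[200:260,310:370]=1
m=pur&r&(P[...,2]>.06);w=P[m][:,:2].astype(np.float32)*1000;print(cv2.minAreaRect(w),cv2.boxPoints(cv2.minAreaRect(w)))
s=d["side"];Q=cloud(s)
# stud heights vs block y
th=np.radians(28.4);
for n,X,o,R in(("top",P,(.565,.219),(215,265,205,260)),("side",Q,(.5643,.2146),(175,230,265,325))):
    A=X[R[0]:R[1],R[2]:R[3]].reshape(-1,3);q=A[:,:2]-o
    bx=q@[np.cos(th),np.sin(th)];by=q@[-np.sin(th),np.cos(th)]
    for y0 in range(-28,28,4):
        k=(abs(bx)<.018)&(by*1000>=y0)&(by*1000<y0+4)&(A[:,2]>.03)&(A[:,2]<.1)
        if k.sum():print(n,y0,k.sum(),A[k,2].mean().round(4),A[k,2].max().round(4))
```

```text
0.0187
((477.2607421875, -57.74069595336914), (278.7685852050781, 77.17758178710938), 3.2562990188598633) [[ 335.90955   -27.131594]
 [ 340.29346  -104.18456 ]
 [ 618.61194   -88.3498  ]
 [ 614.228     -11.296829]]
top -28 28 0.0484 0.0548
top -24 32 0.0623 0.0794
top -20 22 0.0734 0.0768
top -16 23 0.0704 0.0744
top -12 20 0.068 0.0708
top -8 30 0.0724 0.0813
top -4 23 0.079 0.0852
top 0 27 0.0798 0.0846
top 4 18 0.0736 0.0819
top 8 26 0.0686 0.0735
top 12 22 0.0682 0.0708
top 16 22 0.0674 0.0733
top 20 15 0.0679 0.0719
top 24 20 0.0499 0.0528
side -28 72 0.0408 0.0587
side -24 68 0.059 0.0744
side -20 52 0.062 0.0747
side -16 8 0.0663 0.0717
side -12 4 0.0696 0.072
side -8 29 0.073 0.0803
side -4 37 0.0724 0.0806
side 0 15 0.0762 0.0807
side 4 5 0.0661 0.0769
side 8 2 0.0607 0.0694
side 12 3 0.0604 0.0688
side 16 6 0.0651 0.0705
side 20 13 0.0647 0.0682
side 24 3 0.0571 0.0645
```

step_arm:
  plan:
    - {"offset": [10, -20, 30], "turn": -0.1, "jaw": 0.7}
    - {"offset": [25, -50, 50], "turn": -0.22, "jaw": 0.7}
    - {"offset": [40, -88, 60], "turn": -0.34, "jaw": 0.7}
    - {"offset": [56, -125, 60], "turn": -0.46, "jaw": 0.7}
    - {"offset": [72, -162, 60], "turn": -0.58, "jaw": 0.7}
    - {"offset": [88, -199, 60], "turn": -0.7, "jaw": 0.7}
    - {"offset": [104, -236, 60], "turn": -0.82, "jaw": 0.7}
    - {"offset": [120, -273, 60], "turn": -0.94, "jaw": 0.7}

```text
t: 0.77
ee_pos: [0.3014, 0.3751, 0.2518]
tcp_rot: [0.82, -0.572, -0.0, 0.0]
contact_force: [1.0, 0.0, -0.5]
gripper_width: 0.0596
```

step_arm:
  plan:
    - {"offset": [16, -37, 0], "turn": -0.11, "jaw": 0.7}
    - {"offset": [32, -74, 0], "turn": -0.22, "jaw": 0.7}
    - {"offset": [48, -111, 0], "turn": -0.33, "jaw": 0.7}
    - {"offset": [64, -148, 0], "turn": -0.44, "jaw": 0.7}
    - {"offset": [80, -185, 0], "turn": -0.55, "jaw": 0.7}
    - {"offset": [96, -222, 0], "turn": -0.66, "jaw": 0.7}
    - {"offset": [112, -259, 0], "turn": -0.75, "jaw": 0.7}
    - {"offset": [128, -296, 0], "turn": -0.82, "jaw": 0.7}

```text
t: 1.43
ee_pos: [0.4292, 0.0792, 0.2522]
tcp_rot: [-0.525, 0.851, 0.0, 0.0]
contact_force: [1.6, 1.0, -0.1]
gripper_width: 0.0599
```

step_arm:
  plan:
    - {"offset": [15, -35, 0], "turn": 0, "jaw": 0.7}
    - {"offset": [31, -72, -10], "turn": 0, "jaw": 0.7}
    - {"offset": [31, -72, -40], "turn": 0, "jaw": 0.7}
    - {"offset": [31, -72, -57], "turn": 0, "jaw": 0.7}
    - {"offset": [31, -72, -57], "turn": 0, "jaw": 0.7}

```text
t: 1.85
ee_pos: [0.4577, 0.0074, 0.1912]
tcp_rot: [-0.525, 0.851, 0.001, -0.003]
contact_force: [-0.6, -0.6, -0.6]
gripper_width: 0.0596
```

Run:
```python
from h import *
from cell import arm
st=arm.state();print(st["ee_pos"],st["tcp_rot"],st["joint_pos"])
q=st["tcp_rot"];print("tool y yaw",np.degrees(2*np.arctan2(q[1],q[0]))-90+180)
for n,(a,b,e,f) in(("top",(220,320,250,390)),("side",(180,300,220,350))):
    c=arm.capture(n);cv2.imwrite(f"pics/{n}1.png",cv2.resize(c["color"][a:b,e:f,::-1],None,fx=5,fy=5,interpolation=cv2.INTER_CUBIC))
```

```text
[0.45767477 0.00741017 0.19118388] [-0.52541734  0.85083794  0.00109606 -0.00319481] [ 0.44706313 -0.00203179 -0.43934275 -0.00165388 -1.14007181 -0.91074583]
tool y yaw 333.39308956862754
```

View pics/top1.png

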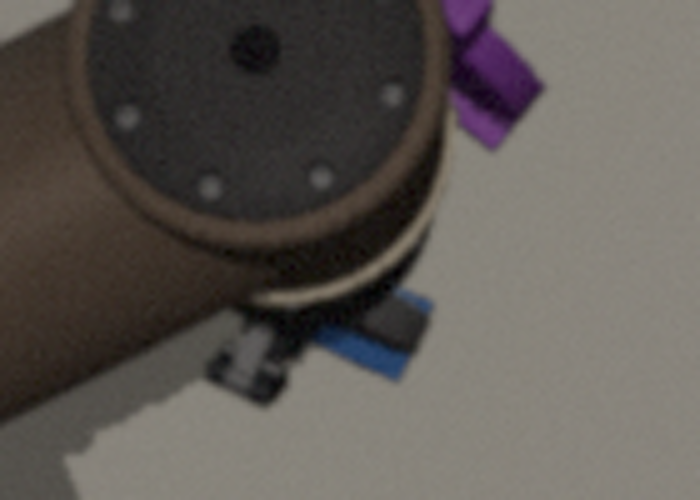

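View pics/side1.png

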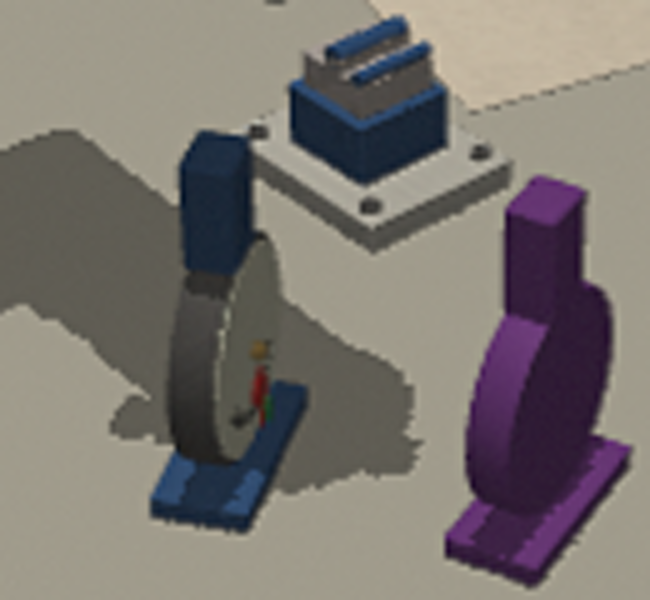

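Run:
```python
from h import *
from cell import arm
c=arm.capture("side");print(proj(c,[[.4577,.0074,.191],[.46,.008,.16],[.46,.008,0],[.565,.217,.08]]))
cv2.imwrite("pics/side2.png",c["color"][:,:,::-1])
t=arm.capture("top");print(proj(t,[[.4577,.0074,.191],[.46,.008,.16],[.46,.008,0],[.565,.217,.08]]))
print(arm.state()["ee_pos"])
```

```text
[[259.87437668 196.44200562]
 [261.71379243 209.32821936]
 [265.18781633 271.61432016]
 [292.89625236 185.42920279]]
[[314.9940988  273.81254274]
 [315.17544413 274.31500834]
 [317.33186885 281.20425305]
 [228.08218205 236.97612982]]
[0.46102649 0.00982372 0.1964197 ]
```

View pics/side2.png

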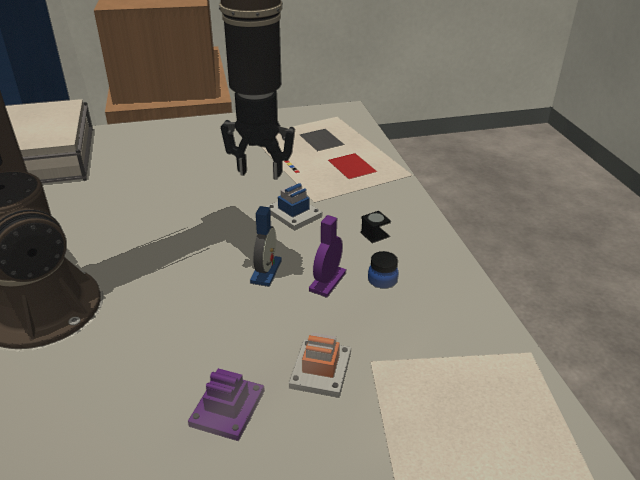

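Run:
```python
from h import *
from cell import arm
c=arm.capture("side");Q=cloud(c)
np.set_printoptions(suppress=True,precision=3)
for v in(150,165,172,176): 
    for u in range(234,284,2):
        if 0.1<Q[v,u,2]<.4 and abs(Q[v,u,0]-.46)<.1: print(v,u,Q[v,u])
cv2.imwrite("pics/s3.png",cv2.resize(c["color"][110:230,210:310,::-1],None,fx=5,fy=5))
print(arm.state()["ee_pos"],arm.state()["t"])
```

```text
150 234 [0.416 0.025 0.289]
150 236 [0.419 0.023 0.29 ]
150 238 [0.423 0.017 0.293]
150 240 [0.426 0.012 0.295]
150 242 [0.429 0.009 0.296]
150 244 [0.435 0.028 0.286]
150 268 [ 0.475 -0.016  0.303]
150 270 [ 0.478 -0.02   0.305]
150 272 [ 0.481 -0.021  0.305]
150 274 [ 0.485 -0.018  0.303]
150 276 [ 0.489 -0.019  0.303]
150 278 [0.496 0.    0.292]
150 280 [ 0.5   -0.001  0.292]
165 238 [0.421 0.021 0.259]
165 240 [0.424 0.016 0.261]
165 242 [0.428 0.011 0.263]
165 244 [0.432 0.018 0.259]
165 246 [0.437 0.029 0.253]
165 274 [ 0.485 -0.011  0.268]
165 276 [ 0.488 -0.018  0.271]
165 278 [ 0.493 -0.014  0.269]
165 280 [ 0.496 -0.015  0.268]
165 282 [ 0.502 -0.005  0.263]
172 242 [0.426 0.011 0.248]
172 244 [0.431 0.014 0.246]
172 274 [ 0.485 -0.009  0.252]
172 276 [ 0.488 -0.015  0.255]
172 278 [ 0.492 -0.014  0.254]
172 280 [ 0.497 -0.01   0.251]
176 274 [ 0.484 -0.012  0.245]
176 276 [ 0.488 -0.016  0.247]
176 278 [ 0.492 -0.011  0.243]
[0.461 0.01  0.196] 2.1
```

View pics/s3.png

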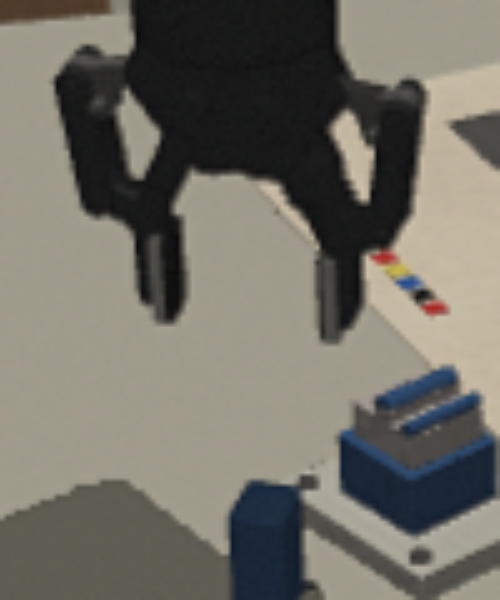

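Run:
```python
import pickle;from h import *
from cell import arm
np.set_printoptions(suppress=True,precision=3)
d=pickle.load(open("s0.pkl","rb"))
for n,c in (("old",d["side"]),("now",arm.capture("side"))):
    Q=cloud(c); tgt=(.181,.65) if n=="old" else (.46,.008)
    m=(Q[...,2]>.17)&(Q[...,2]<.5)&(np.hypot(Q[...,0]-tgt[0],Q[...,1]-tgt[1])<.08)&(c["color"].sum(-1)<150)
    p=Q[m];i=np.argsort(p[:,2])[:12];print(n,m.sum());print(p[i]);print(np.argwhere(m)[i][:,::-1].tolist())
    print(proj(c,[[*tgt,.192]]), c["extrinsics"][:3,3])
st=arm.state();print(st)
```

```text
old 1663
[[0.194 0.694 0.241]
 [0.191 0.692 0.242]
 [0.189 0.688 0.244]
 [0.183 0.697 0.244]
 [0.197 0.686 0.244]
 [0.199 0.693 0.244]
 [0.194 0.693 0.244]
 [0.192 0.691 0.245]
 [0.2   0.681 0.245]
 [0.189 0.691 0.245]
 [0.186 0.692 0.245]
 [0.16  0.605 0.246]]
[[123, 62], [122, 62], [121, 62], [119, 61], [124, 62], [125, 61], [123, 61], [122, 61], [125, 62], [121, 61], [120, 61], [109, 73]]
[[121.238  85.763]] [ 0.324 -1.032  0.839]
now 5357
[[ 0.431  0.02   0.24 ]
 [ 0.429  0.017  0.242]
 [ 0.436  0.028  0.244]
 [ 0.484 -0.016  0.245]
 [ 0.433  0.019  0.245]
 [ 0.431  0.015  0.245]
 [ 0.429  0.015  0.245]
 [ 0.484 -0.014  0.246]
 [ 0.433  0.02   0.247]
 [ 0.422  0.022  0.247]
 [ 0.484 -0.013  0.248]
 [ 0.431  0.015  0.248]]
[[244, 173], [243, 173], [246, 169], [274, 177], [245, 171], [244, 172], [243, 172], [274, 176], [245, 170], [239, 170], [274, 175], [244, 171]]
[[260.955 195.716]] [ 0.324 -1.032  0.839]
{'t': 2.15, 'joint_pos': array([ 0.451, -0.007, -0.432,  0.   , -1.143, -0.911]), 'joint_velocities': array([ 0.001, -0.   , -0.005, -0.002,  0.005, -0.001]), 'tau': array([ -0.164, -27.541,  28.329,   6.718,  -0.012,  -0.001]), 'ee_pos': array([0.461, 0.01 , 0.196]), 'tcp_rot': array([-0.527,  0.85 , -0.   ,  0.001]), 'contact_force': array([-0.316,  0.017,  0.603]), 'torque': array([-0.008,  0.059, -0.008]), 'gripper_width': 0.05968163032567446}
```

The side view shows the fingertips at about z 0.24 while the reported TCP is 0.196, so they disagree. I'll descend in stages and check.

step_arm:
  plan:
    - {"offset": [0, 0, -30], "turn": 0, "jaw": 0.7}
    - {"offset": [0, 0, -60], "turn": 0, "jaw": 0.7}
    - {"offset": [0, 0, -76], "turn": 0, "jaw": 0.7}
    - {"offset": [0, 0, -76], "turn": 0, "jaw": 0.7}
    - {"offset": [0, 0, -76], "turn": 0, "jaw": 0.7}

```text
t: 2.57
ee_pos: [0.4604, 0.0096, 0.1196]
tcp_rot: [-0.527, 0.85, -0.0, -0.0]
contact_force: [0.2, 0.8, 1.0]
gripper_width: 0.0599
```

Run:
```python
from h import *
from cell import arm
np.set_printoptions(suppress=True,precision=3)
st=arm.state();print(st["ee_pos"],st["contact_force"])
c=arm.capture("side");Q=cloud(c)
cv2.imwrite("pics/s4.png",cv2.resize(c["color"][160:290,210:310,::-1],None,fx=4.5,fy=4.5))
t=arm.capture("top");cv2.imwrite("pics/t4.png",cv2.resize(t["color"][220:320,250,None] if 0 else t["color"][220:320,250:390,::-1],None,fx=4.5,fy=4.5))
```

```text
[0.46 0.01 0.12] [0.218 0.765 0.98 ]
```

View pics/s4.png

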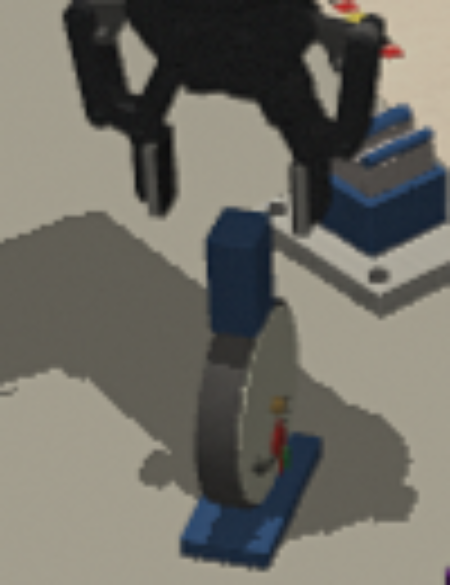

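View pics/t4.png

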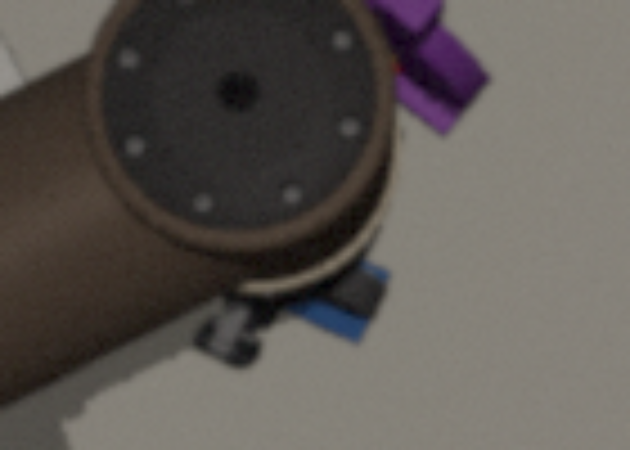

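Run:
```python
from h import *
from cell import arm
np.set_printoptions(suppress=True,precision=3)
t=arm.capture("top");T=cloud(t)
for v,u in((296,300),(298,303),(292,299),(294,306),(240,302)): print(T[v,u])
c=arm.capture("side");Q=cloud(c)
for n,(u0,u1) in(("L",(238,250)),("R",(272,284))):
    m=np.zeros((480,640),bool);m[185:212,u0:u1]=1
    m&=(Q[...,2]>.14)&(Q[...,2]<.25)&(abs(Q[...,1])<.08)&(c["color"].sum(-1)<230)
    p=Q[m];i=np.argsort(p[:,2])[:8];print(n,m.sum());print(p[i]); print(np.median(p[p[:,2]<.19],0))
```

```text
[0.406 0.036 0.269]
[0.402 0.03  0.267]
[0.414 0.038 0.268]
[0.41  0.024 0.258]
[0.46  0.011 0.597]
L 174
[[0.435 0.025 0.165]
 [0.426 0.016 0.168]
 [0.432 0.015 0.168]
 [0.428 0.016 0.168]
 [0.432 0.018 0.168]
 [0.43  0.013 0.169]
 [0.435 0.023 0.169]
 [0.436 0.026 0.17 ]]
[0.428 0.016 0.18 ]
R 229
[[ 0.495 -0.005  0.164]
 [ 0.492 -0.012  0.169]
 [ 0.49  -0.013  0.17 ]
 [ 0.495 -0.014  0.17 ]
 [ 0.487 -0.016  0.17 ]
 [ 0.485 -0.016  0.17 ]
 [ 0.486 -0.013  0.17 ]
 [ 0.492 -0.012  0.171]]
[ 0.492 -0.015  0.181]
```

step_arm:
  plan:
    - {"offset": [0, 0, -12], "turn": 0, "jaw": 0.7}
    - {"offset": [0, 0, -24], "turn": 0, "jaw": 0.7}
    - {"offset": [0, 0, -34], "turn": 0, "jaw": 0.7}
    - {"offset": [0, 0, -34], "turn": 0, "jaw": 0.7}

```text
t: 3.1
ee_pos: [0.4597, 0.0091, 0.0844]
tcp_rot: [-0.527, 0.85, 0.0, -0.0]
contact_force: [-0.4, -0.5, -0.9]
gripper_width: 0.0598
```

Run:
```python
from h import *
from cell import arm
np.set_printoptions(suppress=True,precision=3)
st=arm.state();print(st["ee_pos"],st["contact_force"])
c=arm.capture("side")
cv2.imwrite("pics/s5.png",cv2.resize(c["color"][160:290,210:310,::-1],None,fx=4.5,fy=4.5))
```

```text
[0.46  0.009 0.084] [-0.435 -0.518 -0.864]
```

View pics/s5.png

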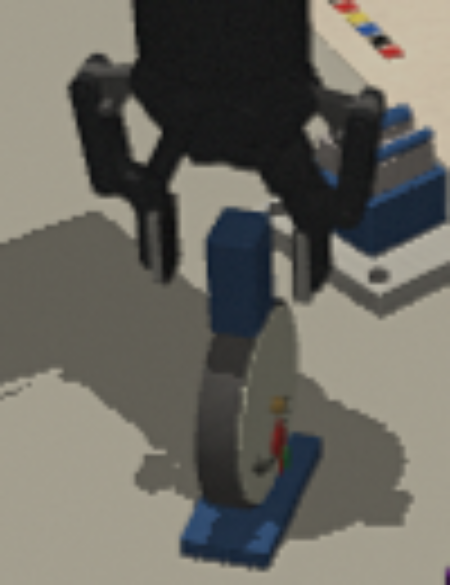

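step_arm:
  plan:
    - {"offset": [0, 0, 0], "turn": 0, "jaw": 0.3}
    - {"offset": [0, 0, 0], "turn": 0, "jaw": 0.2}
    - {"offset": [0, 0, 0], "turn": 0, "jaw": 0.1}
    - {"offset": [0, 0, 0], "turn": 0, "jaw": 0.1}
    - {"offset": [0, 0, 0], "turn": 0, "jaw": 0.1}
    - {"offset": [0, 0, 0], "turn": 0, "jaw": 0.1}
  newtons: 30

```text
t: 3.65
ee_pos: [0.4612, 0.0094, 0.0859]
tcp_rot: [-0.527, 0.85, -0.0, 0.001]
contact_force: [0.2, -0.2, 6.7]
gripper_width: 0.0235
```

Run:
```python
from h import *
from cell import arm
np.set_printoptions(suppress=True,precision=4)
st=arm.state();print(st["ee_pos"],st["contact_force"],st["gripper_width"])
c=arm.capture("side")
cv2.imwrite("pics/s6.png",cv2.resize(c["color"][160:290,210:310,::-1],None,fx=4.5,fy=4.5))
```

```text
[0.4612 0.0094 0.0859] [ 0.1931 -0.1678  6.7419] 0.023498302678943248
```

View pics/s6.png

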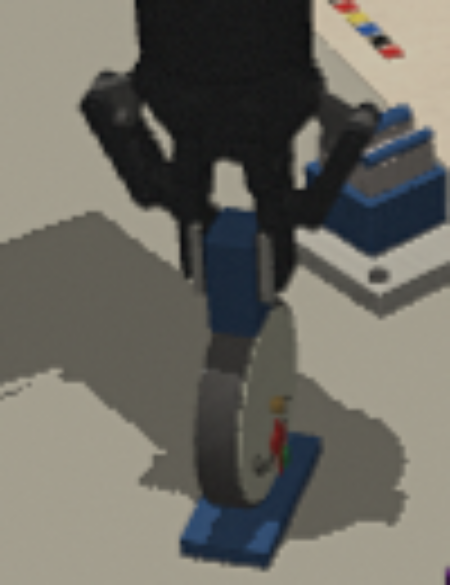

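step_arm:
  plan:
    - {"offset": [0, 0, 20], "turn": 0, "jaw": 0.1}
    - {"offset": [0, 0, 50], "turn": 0, "jaw": 0.1}
    - {"offset": [0, 0, 85], "turn": 0, "jaw": 0.1}
    - {"offset": [0, -10, 120], "turn": -0.08, "jaw": 0.1}
    - {"offset": [0, -35, 145], "turn": -0.18, "jaw": 0.1}
    - {"offset": [-5, -65, 165], "turn": -0.29, "jaw": 0.1}
    - {"offset": [-5, -95, 185], "turn": -0.4, "jaw": 0.1}
    - {"offset": [-10, -125, 205], "turn": -0.5, "jaw": 0.1}
  newtons: 40

```text
t: 4.37
ee_pos: [0.4495, -0.1166, 0.2905]
tcp_rot: [-0.298, 0.955, 0.0, -0.0]
contact_force: [1.3, 0.4, -3.7]
gripper_width: 0.0236
```

step_arm:
  plan:
    - {"offset": [0, -30, 20], "turn": -0.11, "jaw": 0.1}
    - {"offset": [-5, -60, 40], "turn": -0.22, "jaw": 0.1}
    - {"offset": [-5, -90, 60], "turn": -0.33, "jaw": 0.1}
    - {"offset": [-10, -120, 80], "turn": -0.44, "jaw": 0.1}
    - {"offset": [-10, -150, 95], "turn": -0.55, "jaw": 0.1}
    - {"offset": [-10, -175, 105], "turn": -0.66, "jaw": 0.1}
    - {"offset": [-10, -185, 110], "turn": -0.74, "jaw": 0.1}
    - {"offset": [-10, -185, 110], "turn": -0.76, "jaw": 0.1}

```text
t: 5.03
ee_pos: [0.4399, -0.3027, 0.3997]
tcp_rot: [0.079, 0.997, 0.0, -0.001]
contact_force: [-0.6, -0.5, -3.0]
gripper_width: 0.0236
```

step_arm:
  plan:
    - {"offset": [0, 0, 0], "turn": 0, "jaw": 0.1}
    - {"offset": [0, 0, 0], "turn": 0, "jaw": 0.1}
    - {"offset": [0, 0, 0], "turn": 0, "jaw": 0.1}
    - {"offset": [0, 0, 0], "turn": 0, "jaw": 0.1}
    - {"offset": [0, 0, 0], "turn": 0, "jaw": 0.1}
    - {"offset": [0, 0, 0], "turn": 0, "jaw": 0.1}
    - {"offset": [0, 0, 0], "turn": 0, "jaw": 0.1}
    - {"offset": [0, 0, 0], "turn": 0, "jaw": 0.1}

```text
t: 5.7
ee_pos: [0.4403, -0.3006, 0.4001]
tcp_rot: [0.075, 0.997, 0.0, 0.0]
contact_force: [-0.1, 0.2, -4.1]
gripper_width: 0.0232
```

Run:
```python
from h import *
from cell import arm
import pickle
np.set_printoptions(suppress=True,precision=4)
st=arm.state();print(st["t"],st["ee_pos"],st["contact_force"],st["gripper_width"],st["tcp_rot"],st["joint_pos"])
cs=[arm.capture("side") for _ in range(8)];pickle.dump(cs,open("s7.pkl","wb"));c=cs[0]
p=proj(c,[[st["ee_pos"][0],st["ee_pos"][1],st["ee_pos"][2]-.024]])[0].astype(int);print(p)
u,v=p
m=np.mean([k["color"][max(0,v-60):v+80,u-70:u+70,::-1].astype(float) for k in cs],0).astype(np.uint8)
cv2.imwrite("pics/s7.png",cv2.resize(m,None,fx=4,fy=4,interpolation=cv2.INTER_CUBIC))
```

```text
5.7 [ 0.4403 -0.3006  0.4001] [-0.0853  0.2261 -4.0853] 0.023173584430463124 [0.0748 0.9972 0.     0.0001] [-0.231   0.0565  0.085  -0.     -1.5992 -1.4894]
[275 198]
```

View pics/s7.png

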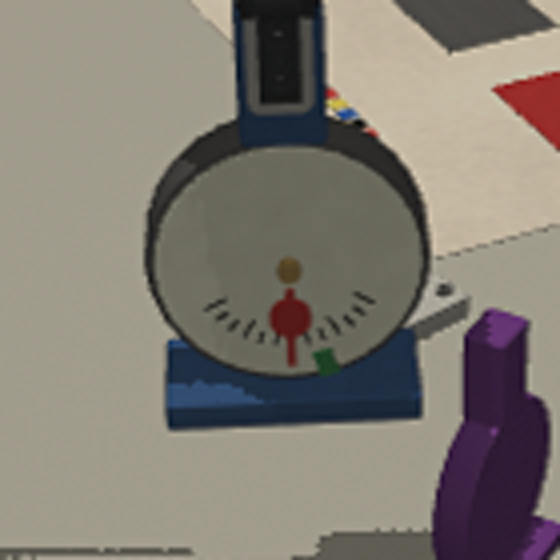

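```bash
cat > dial.py <<'E'
import pickle;from h import *
np.set_printoptions(suppress=True,precision=4)
def rayplane(c,uv,p0,n):
    f,cx,cy=K(c);E=c["extrinsics"];uv=np.atleast_2d(uv).astype(float)
    d=np.stack([(uv[:,0]-cx)/f,(uv[:,1]-cy)/f,np.ones(len(uv))],-1)@E[:3,:3].T
    o=E[:3,3];return o+d*(((p0-o)@n)/(d@n))[:,None]
cs=pickle.load(open("s7.pkl","rb"));c=dict(cs[0])
im=np.mean([k["color"].astype(float) for k in cs],0);c["color"]=im
Q=cloud(c)
R=(slice(140,300),slice(215,340))
R_,G_,B_=im[...,0],im[...,1],im[...,2]
win=np.zeros((480,640),bool);win[235:245+0,:]=0;win[200:250,250:310]=1
red=win&(R_>1.7*G_)&(R_>1.7*B_)&(R_>60)
grn=win&(G_>1.3*R_)&(G_>1.15*B_)
print(red.sum(),grn.sum())
wr=np.clip(R_-1.3*np.maximum(G_,B_),0,None)*win; wg=np.clip(G_-1.15*np.maximum(R_,B_),0,None)*win
# dial plane from depth of dial pixels (bright, low saturation)
yaw=np.radians(-26.6)-1.26;
tcp=np.array([.4403,-.3006,.4001]);q=2*np.arctan2(.9972,.0748)
n=np.array([np.cos(yaw),np.sin(yaw),0]);gy=np.array([-np.sin(yaw),np.cos(yaw),0])
print("yaw",np.degrees(yaw),"from quat",np.degrees(q)-90)
dc=np.array([tcp[0],tcp[1],tcp[2]-.0859+.062])
for off in(.010,.0115,.013):
    p0=dc+n*off
    def loc(uv):
        w=rayplane(c,uv,p0,n)-p0;return np.stack([w@gy,w[:,2]],-1)*1000
    cg=np.array([(np.mgrid[:480,:640][1]*wg).sum(),(np.mgrid[:480,:640][0]*wg).sum()])/wg.sum()
    vv=np.argwhere(red)[:,::-1];low=vv[vv[:,1]>=vv[:,1].max()-6]
    L=loc(low);print("off",off,"green px",cg,loc(cg),"red all",loc(vv).mean(0),"red low",L.mean(0),L[:,1].min())
    A=loc(vv);k=np.polyfit(A[:,1],A[:,0],1);print(" red line: y at z=",k, "tilt",np.arctan(-k[0]) )
gray=im.mean(-1)
m=((gray>95)&(abs(R_-B_)<40)).astype(np.uint8);
E
python3 dial.py
```

```text
97 30
yaw -98.79268218648373 from quat 81.42055063777164
off 0.01 green px [285.9464 227.9927] [[ 12.6924 -43.7444]] red all [  0.9075 -25.7794] red low [  0.7879 -37.9773] -43.1979388356048
 red line: y at z= [0.0042 1.0152] tilt -0.004176380435107998
off 0.0115 green px [285.9464 227.9927] [[ 12.6591 -42.7051]] red all [  0.8984 -24.777 ] red low [  0.779  -36.9499] -42.15979967631295
 red line: y at z= [0.0042 1.0019] tilt -0.004176380435108798
off 0.013 green px [285.9464 227.9927] [[ 12.6258 -41.6659]] red all [  0.8893 -23.7746] red low [  0.7701 -35.9224] -41.1216605170211
 red line: y at z= [0.0042 0.9886] tilt -0.004176380435108676
```

```bash
cat >> dial.py <<'E'
print("----")
p0=dc+n*.0115
crop=im[205:250,255:305,::-1].astype(np.uint8)
cv2.imwrite("pics/s8.png",cv2.resize(crop,None,fx=14,fy=14,interpolation=cv2.INTER_NEAREST))
for off,name,uv in((.022,"foot bottom",[(168,430),(422,417)]),(.022,"foot top",[(168,378),(420,364)]),):
    w=rayplane(c,np.array(uv)/4-.375+[205,138],dc+n*off,n)-dc; print(name,w@gy*1000,w[:,2]*1000, "slope",np.diff(w[:,2])/np.diff(w@gy))
sub=[(v,np.round(wg[v,280:294]).astype(int)) for v in range(222,236)]
for s in sub:print(s[0],s[1])
E
python3 dial.py | sed -n '/----/,$p'
```

```text
----
foot bottom [-44.4158  46.5429] [-62.4122 -61.3637] slope [0.0115]
foot top [-43.0344  45.8505] [-39.7748 -38.1636] slope [0.0181]
222 [0 0 0 0 0 0 0 0 0 0 0 0 0 0]
223 [0 0 0 0 0 0 0 0 0 0 0 0 0 0]
224 [0 0 0 0 0 0 0 0 0 0 0 0 0 0]
225 [ 0  0  0  0  0 15 18 21  0  0  0  0  0  0]
226 [ 0  0  0 18 26 24 22 18  0  0  0  0  0  0]
227 [ 0  0  0  6 22 22 21 23  7  0  0  0  0  0]
228 [ 0  0  0  0 21 22 21 22 19  0  0  0  0  0]
229 [ 0  0  0  0  9 23 21 22 22 13  0  0  0  0]
230 [ 0  0  0  0  8 23 23 23 21 14  0  0  0  0]
231 [ 0  0  0  0  0 18 18 10  0  0  0  0  0  0]
232 [0 0 0 0 0 0 0 0 0 0 0 0 0 0]
233 [0 0 0 0 0 0 0 0 0 0 0 0 0 0]
234 [0 0 0 0 0 0 0 0 0 0 0 0 0 0]
235 [0 0 0 0 0 0 0 0 0 0 0 0 0 0]
```

View pics/s8.png

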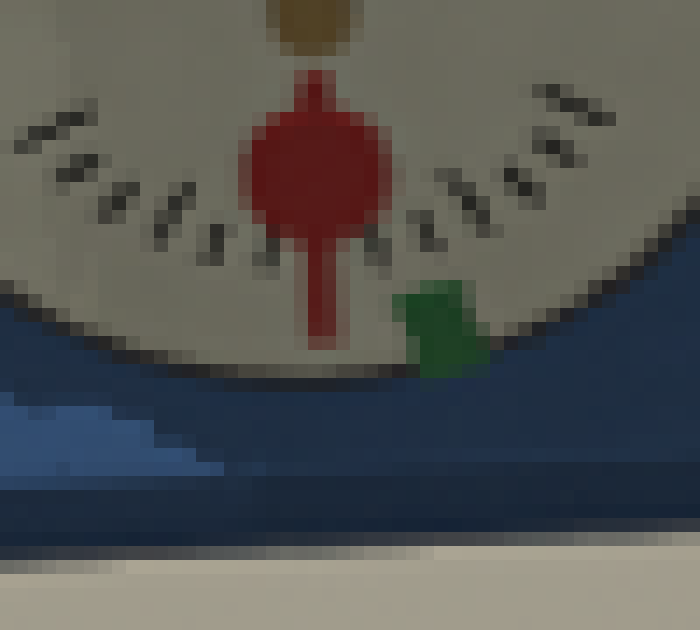

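step_arm:
  plan:
    - {"offset": [0, -15, 10], "turn": 0, "jaw": 0.1}
    - {"offset": [0, -50, 30], "turn": 0, "jaw": 0.1}
    - {"offset": [0, -85, 50], "turn": -0.02, "jaw": 0.1}
    - {"offset": [0, -120, 70], "turn": -0.04, "jaw": 0.1}
    - {"offset": [0, -155, 90], "turn": -0.06, "jaw": 0.1}
    - {"offset": [0, -190, 110], "turn": -0.08, "jaw": 0.1}
    - {"offset": [0, -225, 130], "turn": -0.1, "jaw": 0.1}
    - {"offset": [0, -250, 145], "turn": -0.1, "jaw": 0.1}

```text
t: 6.77
ee_pos: [0.4392, -0.5534, 0.5457]
tcp_rot: [0.126, 0.992, -0.0, 0.0]
contact_force: [1.9, -1.0, -2.3]
gripper_width: 0.0236
```

step_arm:
  plan:
    - {"offset": [0, -15, 8], "turn": 0, "jaw": 0.1}
    - {"offset": [0, -25, 13], "turn": 0, "jaw": 0.1}
    - {"offset": [0, -30, 15], "turn": 0, "jaw": 0.1}
    - {"offset": [0, -30, 15], "turn": 0, "jaw": 0.1}
    - {"offset": [0, -30, 15], "turn": 0, "jaw": 0.1}
    - {"offset": [0, -30, 15], "turn": 0, "jaw": 0.1}
    - {"offset": [0, -30, 15], "turn": 0, "jaw": 0.1}
    - {"offset": [0, -30, 15], "turn": 0, "jaw": 0.1}

```text
t: 7.43
ee_pos: [0.4401, -0.5801, 0.5609]
tcp_rot: [0.124, 0.992, -0.0, 0.0]
contact_force: [0.2, 0.5, -3.5]
gripper_width: 0.0239
```

step_arm:
  plan:
    - {"offset": [0, 0, 0], "turn": 0, "jaw": 0.1}
    - {"offset": [0, 0, 0], "turn": 0, "jaw": 0.1}
    - {"offset": [0, 0, 0], "turn": 0, "jaw": 0.1}
    - {"offset": [0, 0, 0], "turn": 0, "jaw": 0.1}
    - {"offset": [0, 0, 0], "turn": 0, "jaw": 0.1}
    - {"offset": [0, 0, 0], "turn": 0, "jaw": 0.1}
    - {"offset": [0, 0, 0], "turn": 0, "jaw": 0.1}
    - {"offset": [0, 0, 0], "turn": 0, "jaw": 0.1}

```text
t: 8.1
ee_pos: [0.4402, -0.5809, 0.5599]
tcp_rot: [0.125, 0.992, 0.0, -0.0]
contact_force: [0.1, 0.9, -3.2]
gripper_width: 0.0233
```

Run:
```python
from h import *
from cell import arm
import pickle
np.set_printoptions(suppress=True,precision=4)
st=arm.state();print(st["t"],st["ee_pos"],st["contact_force"],st["gripper_width"],st["tcp_rot"],st["joint_pos"])
cs=[arm.capture("side") for _ in range(8)];pickle.dump([cs,st],open("s9.pkl","wb"));c=cs[0]
p=proj(c,[[st["ee_pos"][0],st["ee_pos"][1],st["ee_pos"][2]-.024]])[0].astype(int);print(p)
u,v=p
m=np.mean([k["color"][v-75:v+75,u-80:u+80,::-1].astype(float) for k in cs],0).astype(np.uint8)
cv2.imwrite("pics/s9.png",cv2.resize(m,None,fx=4,fy=4,interpolation=cv2.INTER_CUBIC))
```

```text
8.1 [ 0.4402 -0.5809  0.5599] [ 0.0881  0.8604 -3.1969] 0.023344168123381873 [ 0.1248  0.9922  0.     -0.    ] [-0.656   0.569   1.1825 -0.     -2.1844 -1.1651]
[325 209]
```

View pics/s9.png

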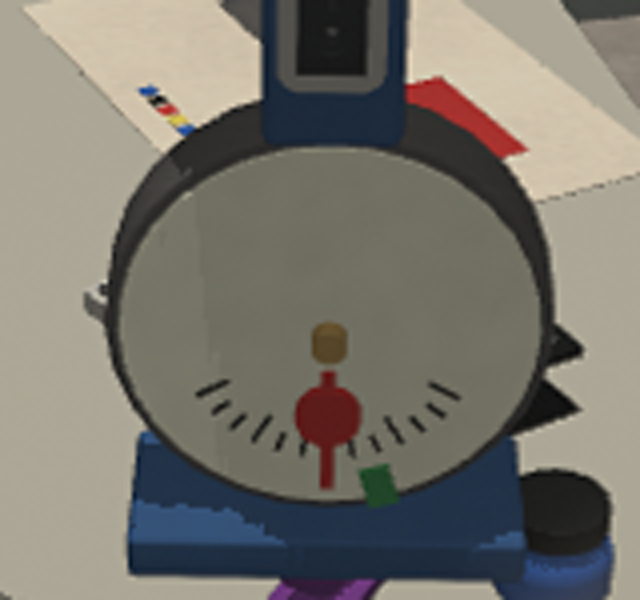

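```bash
cat > dial2.py <<'E'
import pickle;from h import *
np.set_printoptions(suppress=True,precision=4)
def rayplane(c,uv,p0,n):
    f,cx,cy=K(c);E=c["extrinsics"];uv=np.atleast_2d(uv).astype(float)
    d=np.stack([(uv[:,0]-cx)/f,(uv[:,1]-cy)/f,np.ones(len(uv))],-1)@E[:3,:3].T
    o=E[:3,3];return o+d*(((p0-o)@n)/(d@n))[:,None]
cs,st=pickle.load(open("s9.pkl","rb"));c=cs[0]
im=np.mean([k["color"].astype(float) for k in cs],0)
R,G,B=im[...,0],im[...,1],im[...,2]
tcp=st["ee_pos"];q=st["tcp_rot"];yaw=2*np.arctan2(q[1],q[0])-np.pi/2+np.pi
print("yaw",np.degrees(yaw))
n=np.array([np.cos(yaw),np.sin(yaw),0]);gy=np.array([-n[1],n[0],0])
dc=np.array([tcp[0],tcp[1],tcp[2]-.0859+.062])
off0=(245,134) # crop origin
# dial disc edge: bright low-sat inside vs dark rim -> contour of filled disc
u0,v0=245,134
gray=im.mean(-1)
def loc(uv,off):
    w=rayplane(c,uv,dc+n*off,n)-dc;return np.stack([w@gy,w[:,2]],-1)*1000
# edge points by radial search at subpixel
cen=np.array([245+330/4,134+325/4])
E=[]
for a in np.radians(np.arange(-60,241,4)):   # image angles avoiding bottom marks
    d=np.array([np.cos(a),-np.sin(a)])
    r=np.arange(25,62,.25);pts=cen+r[:,None]*d
    g=cv2.remap(gray.astype(np.float32),pts[None,:,0].astype(np.float32),pts[None,:,1].astype(np.float32),cv2.INTER_LINEAR)[0]
    k=np.argmin(np.gradient(cv2.GaussianBlur(g[None],(9,1),1.5)[0]));E.append(pts[k])
E=np.array(E)
ww=np.zeros((480,640),bool);ww[215:270,300:355]=1
wg=np.clip(G-1.15*np.maximum(R,B),0,None)*ww;vv,uu=np.mgrid[:480,:640]
cg=np.array([(uu*wg).sum(),(vv*wg).sum()])/wg.sum()
gm=(wg>6).astype(np.uint8);print("green rect",cv2.minAreaRect(np.argwhere(gm)[:,::-1].astype(np.float32)),cg)
red=ww&(R>1.8*G)&(R>1.8*B)&(R>50);rv=np.argwhere(red)[:,::-1];
stem=rv[rv[:,1]>rv[:,1].max()-7];print("red bottom rows",rv[:,1].min(),rv[:,1].max())
for off in(.010,.0115):
    L=loc(E,off)
    A=np.c_[2*L,np.ones(len(L))];s=np.linalg.lstsq(A,(L**2).sum(1),rcond=None)[0];r=np.sqrt(s[2]+s[:2]@s[:2])
    res=np.hypot(*(L-s[:2]).T)-r; ok=abs(res)<1.5
    s=np.linalg.lstsq(A[ok],(L[ok]**2).sum(1),rcond=None)[0];r=np.sqrt(s[2]+s[:2]@s[:2])
    print("disc off",off,"centre",s[:2],"r",r,"n",ok.sum())
    for d in(0,.002,.003,.004,.005):
        g=loc(cg,off+d)[0]-s[:2];t=loc(stem,off+d)-s[:2];tipz=(loc([[rv[:,0].mean(),rv[:,1].max()+.5]],off+d)[0]-s[:2])[1]
        al=loc(rv,off+d)-s[:2]
        print("  d",d,"green",g,"rad",np.hypot(*g),"ang",np.arctan2(g[0],-g[1]),"asin40",np.arcsin((g[0]-0*t[:,0].mean())/40),"stem y",t[:,0].mean(),"allred y",al.mean(0),"tipz",tipz)
for name,uv,off in(("foot bot",[(130,574),(525,580)],.022),("foot top front",[(134,542),(524,548)],.022),("grip L",[(263,20),(262,140)],.012),("grip R",[(408,20),(404,145)],.012)):
    w=loc(np.array(uv)/4-.375+[245,134],off);dd=w[1]-w[0];print(name,w.ravel(),"ang",np.arctan2(dd[1],dd[0]))
E
python3 dial2.py
```

```text
yaw 255.66164490794293
green rect ((339.35296630859375, 254.9117889404297), (9.701424598693848, 8.00367546081543), 75.96376037597656) [339.0721 254.8949]
red bottom rows 227 255
disc off 0.01 centre [ 1.09   -1.1155] r 46.69961577550573 n 73
  d 0 green [ 11.916  -42.2833] rad 43.93024806519022 ang 0.2746889910600637 asin40 0.3024913450984317 stem y -0.18318016175733898 allred y [  0.0129 -24.2236] tipz -43.21288053400582
  d 0.002 green [ 11.8535 -40.7656] rad 42.45392101165783 ang 0.28296868116367574 asin40 0.3008543832236406 stem y -0.19266969517661975 allred y [  0.0025 -22.785 ] tipz -41.691082547996
  d 0.003 green [ 11.8222 -40.0067] rad 41.716906781956475 ang 0.2873281347343869 asin40 0.3000362142638386 stem y -0.1974144618862584 allred y [ -0.0026 -22.0658] tipz -40.93018355499109
  d 0.004 green [ 11.7909 -39.2478] rad 40.98071388315978 ang 0.2918443064384371 asin40 0.2992182523480791 stem y -0.20215922859590746 allred y [ -0.0078 -21.3465] tipz -40.16928456198623
  d 0.005 green [ 11.7597 -38.489 ] rad 40.24538738813378 ang 0.296525607176377 asin40 0.2984004967724054 stem 
[... 664 characters left out ...]
7 -21.9861] tipz -40.788128306767376
  d 0.004 green [ 11.7518 -39.1088] rad 40.836321732400144 ang 0.29190497148127176 asin40 0.29819358278287306 stem y -0.20155705389541206 allred y [ -0.0079 -21.2668] tipz -40.02722931376246
  d 0.005 green [ 11.7205 -38.35  ] rad 40.1010084654671 ang 0.29660423988786017 asin40 0.29737608477355515 stem y -0.2063018206050543 allred y [ -0.013  -20.5476] tipz -39.26633032075756
foot bot [-43.9544 -61.2428  47.2763 -61.0989] ang 0.001577569528686638
foot top front [-42.7309 -51.757   46.4654 -51.6719] ang 0.0009547877634282554
grip L [-13.3636  75.4761 -13.5848  47.9055] ang -1.5788210630568393
grip R [15.8637 75.8478 16.0086 47.1439] ang -1.5657471517624355
```

step_arm:
  plan:
    - {"offset": [4, 25, -10], "turn": 0.08, "jaw": 0.1}
    - {"offset": [8, 60, -25], "turn": 0.18, "jaw": 0.1}
    - {"offset": [12, 95, -40], "turn": 0.28, "jaw": 0.1}
    - {"offset": [16, 130, -55], "turn": 0.38, "jaw": 0.1}
    - {"offset": [20, 165, -70], "turn": 0.48, "jaw": 0.1}
    - {"offset": [25, 200, -85], "turn": 0.58, "jaw": 0.1}
    - {"offset": [30, 235, -100], "turn": 0.68, "jaw": 0.1}
    - {"offset": [35, 270, -115], "turn": 0.78, "jaw": 0.1}

```text
t: 9.17
ee_pos: [0.4746, -0.309, 0.4446]
tcp_rot: [-0.264, 0.964, -0.0, 0.0]
contact_force: [1.2, -0.5, -2.0]
gripper_width: 0.0237
```

step_arm:
  plan:
    - {"offset": [5, 35, -15], "turn": 0.1, "jaw": 0.1}
    - {"offset": [10, 70, -30], "turn": 0.2, "jaw": 0.1}
    - {"offset": [15, 105, -45], "turn": 0.3, "jaw": 0.1}
    - {"offset": [20, 140, -60], "turn": 0.4, "jaw": 0.1}
    - {"offset": [25, 175, -75], "turn": 0.5, "jaw": 0.1}
    - {"offset": [30, 210, -90], "turn": 0.6, "jaw": 0.1}
    - {"offset": [35, 245, -105], "turn": 0.7, "jaw": 0.1}
    - {"offset": [40, 280, -115], "turn": 0.8, "jaw": 0.1}

```text
t: 9.83
ee_pos: [0.5143, -0.029, 0.3289]
tcp_rot: [-0.619, 0.785, 0.0, -0.0]
contact_force: [1.6, 0.4, -4.1]
gripper_width: 0.0237
```

step_arm:
  plan:
    - {"offset": [7, 35, 0], "turn": 0.1, "jaw": 0.1}
    - {"offset": [14, 70, 0], "turn": 0.2, "jaw": 0.1}
    - {"offset": [21, 105, 0], "turn": 0.3, "jaw": 0.1}
    - {"offset": [28, 140, 0], "turn": 0.4, "jaw": 0.1}
    - {"offset": [36, 175, -10], "turn": 0.5, "jaw": 0.1}
    - {"offset": [43, 205, -30], "turn": 0.6, "jaw": 0.1}
    - {"offset": [48, 230, -60], "turn": 0.68, "jaw": 0.1}
    - {"offset": [50, 248, -90], "turn": 0.736, "jaw": 0.1}

```text
t: 10.5
ee_pos: [0.5658, 0.2199, 0.2394]
tcp_rot: [0.86, -0.51, 0.0, -0.001]
contact_force: [1.2, 0.1, -3.6]
gripper_width: 0.0237
```

step_arm:
  plan:
    - {"offset": [0, 0, -20], "turn": 0, "jaw": 0.1}
    - {"offset": [0, 0, -40], "turn": 0, "jaw": 0.1}
    - {"offset": [0, 0, -50], "turn": 0, "jaw": 0.1}
    - {"offset": [0, 0, -50], "turn": 0, "jaw": 0.1}
    - {"offset": [0, 0, -50], "turn": 0, "jaw": 0.1}
    - {"offset": [0, 0, -50], "turn": 0, "jaw": 0.1}

```text
t: 11.0
ee_pos: [0.5662, 0.2174, 0.1918]
tcp_rot: [0.859, -0.512, 0.001, -0.001]
contact_force: [1.0, -0.5, -3.3]
gripper_width: 0.0233
```

Run:
```python
from h import *
from cell import arm
import pickle
np.set_printoptions(suppress=True,precision=4)
st=arm.state();q=st["tcp_rot"];print(st["t"],st["ee_pos"],st["contact_force"],st["gripper_width"],"tooly",np.degrees(2*np.arctan2(q[1],q[0]))-90,st["joint_pos"])
d={n:[arm.capture(n) for _ in range(3)] for n in("side","top")};pickle.dump([d,st],open("s10.pkl","wb"))
for n,(a,b,e,f) in(("top",(190,290,180,300)),("side",(130,240,240,350))):
    m=np.mean([k["color"][a:b,e:f,::-1].astype(float) for k in d[n]],0).astype(np.uint8)
    cv2.imwrite(f"pics/{n}10.png",cv2.resize(m,None,fx=5,fy=5,interpolation=cv2.INTER_CUBIC))
```

```text
11.0 [0.5662 0.2174 0.1918] [ 1.0279 -0.5374 -3.2542] 0.023311015882929446 tooly -151.64647390135724 [ 0.6888  0.2454 -0.1489  0.0007 -1.174  -0.1942]
```

View pics/top10.png

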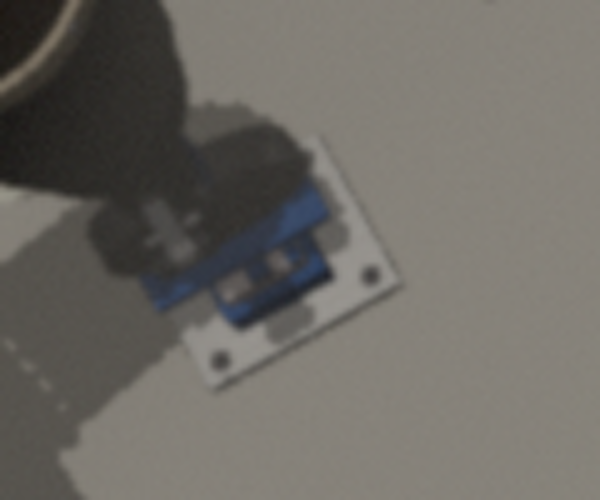

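View pics/side10.png

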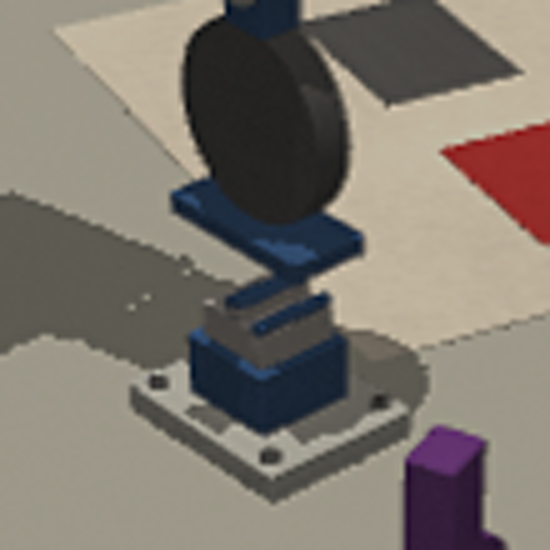

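```bash
cat > foot.py <<'E'
import pickle,sys;from h import *
np.set_printoptions(suppress=True,precision=2)
d,st=pickle.load(open(sys.argv[1],"rb"))
th=np.radians(28.4);bx=np.array([np.cos(th),np.sin(th)]);by=np.array([-np.sin(th),np.cos(th)])
fz=st["ee_pos"][2]-.0859
for n,o,(a,b,e,f) in(("side",(.5643,.2146),(150,195,265,325)),("top",(.5651,.2191),(215,260,200,255))):
    c=d[n][0];P=np.mean([cloud(k) for k in d[n]],0);im=np.mean([k["color"] for k in d[n]],0).astype(np.uint8)
    hs=cv2.cvtColor(im,cv2.COLOR_RGB2HSV);bl=cv2.inRange(hs,(100,110,25),(122,255,255))>0
    m=np.zeros((480,640),bool);m[a:b,e:f]=1;m&=bl&(abs(P[...,2]-fz-.010)<.014)
    m=cv2.morphologyEx(m.astype(np.uint8),cv2.MORPH_OPEN,np.ones((2,2)))>0
    w=P[m];q=w[:,:2]-o;X=q@bx*1000;Y=q@by*1000
    print(n,m.sum(),"z",w[:,2].mean(),"Y range",np.percentile(Y,[0,1,3,97,99,100]),"X",np.percentile(X,[0,1,3,97,99,100]))
    for lo,hi in((-50,-35),(-35,-20),(-20,0),(0,20),(20,35),(35,50)):
        k=(Y>lo)&(Y<hi);print("   ",lo,k.sum(),"z top:",(np.percentile(w[k,2],[5,50,90])*1000 if k.sum()>3 else ""))
E
python3 foot.py s10.pkl
```

```text
side 304 z 0.11609912375847975 Y range [-356.12 -300.49  -45.34   36.43   38.45   89.6 ] X [-271.92 -247.66  -20.32   18.29   21.44  115.05]
    -50 90 z top: [105.55 113.39 116.72]
    -35 72 z top: [110.57 115.95 116.96]
    -20 50 z top: [ 74.24 115.19 117.03]
    0 42 z top: [108.36 115.27 117.14]
    20 32 z top: [108.8  115.86 117.18]
    35 13 z top: [107.37 115.79 117.41]
top 15 z 0.11767978033574679 Y range [-42.65 -42.51 -42.21 -31.84 -31.5  -31.33] X [-22.3  -22.25 -22.15 -16.64 -16.47 -16.39]
    -50 10 z top: [115.23 118.   118.82]
    -35 5 z top: [117.47 117.76 118.99]
    -20 0 z top: 
    0 0 z top: 
    20 0 z top: 
    35 0 z top:
```

Run:
```python
import pickle;from h import *
d,st=pickle.load(open("s10.pkl","rb"))
m=np.mean([k["color"][155:225,262:332,::-1].astype(float) for k in d["side"]],0)
cv2.imwrite("pics/s11.png",cv2.resize(np.clip(m*1.5,0,255).astype(np.uint8),None,fx=8,fy=8,interpolation=cv2.INTER_CUBIC))
m=np.mean([k["color"][205:275,200:270,::-1].astype(float) for k in d["top"]],0)
cv2.imwrite("pics/t11.png",cv2.resize(np.clip(m*1.5,0,255).astype(np.uint8),None,fx=8,fy=8,interpolation=cv2.INTER_CUBIC))
```

```text
(no output)
```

View pics/s11.png

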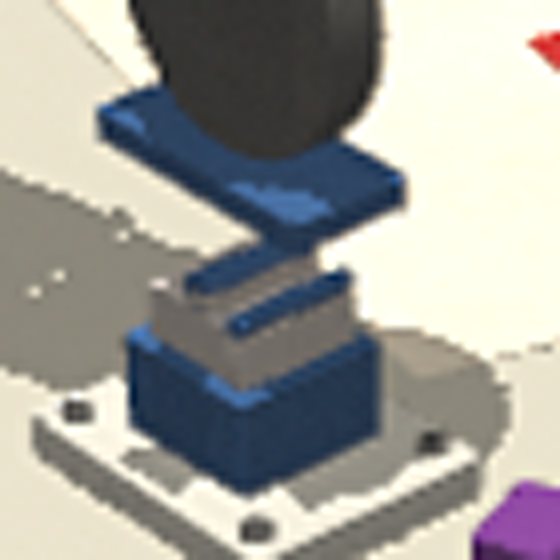

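View pics/t11.png

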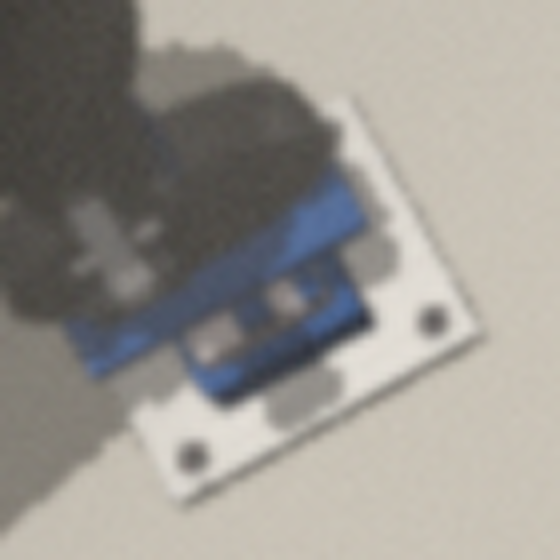

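Run:
```python
import pickle;from h import *
np.set_printoptions(suppress=True,precision=4)
d,st=pickle.load(open("s10.pkl","rb"))
th=np.radians(28.4);bx=np.array([np.cos(th),np.sin(th)]);by=np.array([-np.sin(th),np.cos(th)])
fz=st["ee_pos"][2]-.0859
s=d["side"][0];t=d["top"][0]
W=ray(s,np.array([(98,112),(405,182),(290,232)])/8-.44+[262,155],fz+.012)
q=(W[:,:2]-[.5643,.2146])*1000;print("side foot corners in block",np.c_[q@bx,q@by],"centre",((q[0]+q[1])/2)@bx,((q[0]+q[1])/2)@by)
W=ray(t,np.array([(93,362),(370,218)])/8-.44+[200,205],fz+.012)
q=(W[:,:2]-[.5651,.2191])*1000;print("top",np.c_[q@bx,q@by])
# rib check: ends of high rib in s0 side view
s0=pickle.load(open("s0.pkl","rb"))["side"]
R=ray(s0,np.array([(230,103),(303,73)])/5-.4+[240,170],.078);q=(R[:,:2]-[.5643,.2146])*1000;print("high rib ends",np.c_[q@bx,q@by])
print(((st["ee_pos"][:2]-[.565,.217])*1000)@by)
```

```text
side foot corners in block [[-22.7562  41.583 ]
 [ 18.2113 -48.8205]
 [-24.8719 -48.4159]] centre -2.272467611684631 -3.618766318752783
top [[-17.8417  43.1281]
 [-21.0961 -46.6518]]
high rib ends [[-23.0329  -1.035 ]
 [ 20.6655  -2.7644]]
-0.23146444889849316
```

step_arm:
  plan:
    - {"offset": [-1, 1.5, -6], "turn": 0, "jaw": 0.1}
    - {"offset": [-1, 1.5, -12], "turn": 0, "jaw": 0.1}
    - {"offset": [-1, 1.5, -17], "turn": 0, "jaw": 0.1}
    - {"offset": [-1, 1.5, -20], "turn": 0, "jaw": 0.1}
    - {"offset": [-1, 1.5, -22], "turn": 0, "jaw": 0.1}
    - {"offset": [-1, 1.5, -24], "turn": 0, "jaw": 0.1}
    - {"offset": [-1, 1.5, -24], "turn": 0, "jaw": 0.1}
    - {"offset": [-1, 1.5, -24], "turn": 0, "jaw": 0.1}

```text
t: 11.97
ee_pos: [0.5643, 0.2187, 0.1661]
tcp_rot: [0.859, -0.512, 0.0, 0.0]
contact_force: [-0.5, 0.5, -3.1]
gripper_width: 0.0235
```

Run:
```python
from cell import arm
for _ in range(3):
    arm.capture("top");s=arm.state();print(s["t"],s["ee_pos"],s["contact_force"],s["torque"])
```

```text
12.0167 [0.56435353 0.21876718 0.16618591] [ 0.36139682 -0.09343541 -3.61484904] [-0.0477134  -0.04405869 -0.01567926]
12.0667 [0.56439083 0.21877345 0.16621766] [-0.84703566 -0.02607313 -2.22750632] [-0.00678769  0.02651894 -0.0281979 ]
12.1167 [0.56434958 0.21879649 0.1662052 ] [ 0.5942424  -0.52242236 -3.08897532] [-0.00740314 -0.02708116  0.0696594 ]
```

Near contact. I'll press about 3–4 mm and hold for over a second.

step_arm:
  plan:
    - {"offset": [0, 0, -1], "turn": 0, "jaw": 0.1}
    - {"offset": [0, 0, -2], "turn": 0, "jaw": 0.1}
    - {"offset": [0, 0, -3], "turn": 0, "jaw": 0.1}
    - {"offset": [0, 0, -4], "turn": 0, "jaw": 0.1}
    - {"offset": [0, 0, -4], "turn": 0, "jaw": 0.1}
    - {"offset": [0, 0, -4], "turn": 0, "jaw": 0.1}
    - {"offset": [0, 0, -4], "turn": 0, "jaw": 0.1}
    - {"offset": [0, 0, -4], "turn": 0, "jaw": 0.1}
  newtons: 25

```text
t: 12.78
ee_pos: [0.5644, 0.2188, 0.1622]
tcp_rot: [0.859, -0.512, 0.0, -0.0]
contact_force: [-0.6, 0.2, 1.0]
gripper_width: 0.0236
```

step_arm:
  plan:
    - {"offset": [0, 0, 0], "turn": 0, "jaw": 0.1}
    - {"offset": [0, 0, 0], "turn": 0, "jaw": 0.1}
    - {"offset": [0, 0, 0], "turn": 0, "jaw": 0.1}
    - {"offset": [0, 0, 0], "turn": 0, "jaw": 0.1}
    - {"offset": [0, 0, 0], "turn": 0, "jaw": 0.1}
    - {"offset": [0, 0, 0], "turn": 0, "jaw": 0.1}
    - {"offset": [0, 0, 0], "turn": 0, "jaw": 0.1}
    - {"offset": [0, 0, 0], "turn": 0, "jaw": 0.1}

```text
t: 13.45
ee_pos: [0.5643, 0.2187, 0.1621]
tcp_rot: [0.859, -0.512, 0.0, -0.0]
contact_force: [1.5, 0.4, 0.4]
gripper_width: 0.0234
```

```bash
cat > snap.py <<'E'
import sys
from h import *
from cell import arm
import pickle
np.set_printoptions(suppress=True,precision=4)
i=sys.argv[1];N=4
F=[];d={"side":[],"top":[]}
for _ in range(N):
    for n in d: d[n].append(arm.capture(n)); F.append(arm.state()["contact_force"])
st=arm.state();q=st["tcp_rot"];print(st["t"],st["ee_pos"],"F",np.mean(F,0),st["gripper_width"],"tooly",np.degrees(2*np.arctan2(q[1],q[0]))-90)
pickle.dump([d,st],open(f"s{i}.pkl","wb"))
for n,(a,b,e,f) in(("side",(140,225,255,335)),("top",(195,275,190,270))):
    m=np.mean([k["color"][a:b,e:f,::-1].astype(float) for k in d[n]],0)
    cv2.imwrite(f"pics/{n}{i}.png",cv2.resize(np.clip(m*1.4,0,255).astype(np.uint8),None,fx=7,fy=7,interpolation=cv2.INTER_CUBIC))
E
python3 snap.py 12
```

```text
13.85 [0.5643 0.2187 0.162 ] F [1.1953 0.1979 0.3629] 0.023662399920260938 tooly -151.63740878962264
```

View pics/side12.png

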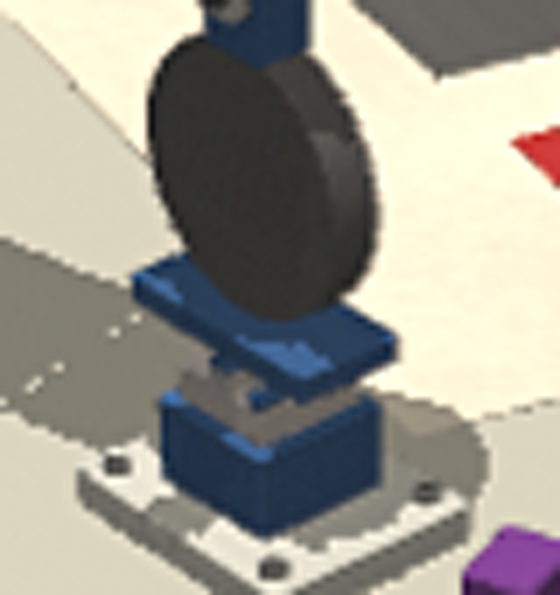

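View pics/top12.png

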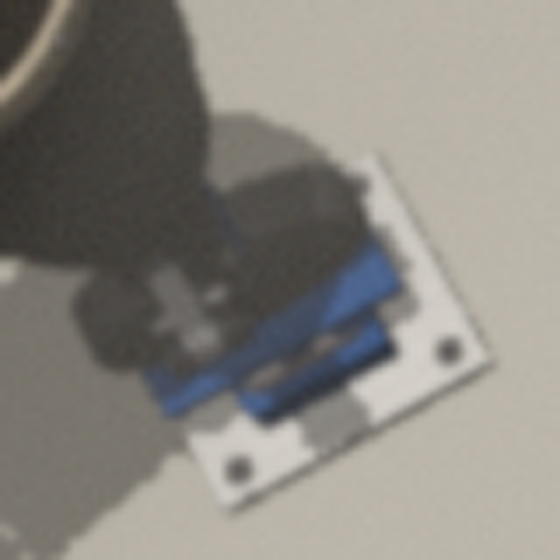

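```bash
cat > chk.py <<'E'
import pickle,sys;from h import *
np.set_printoptions(suppress=True,precision=2)
th=np.radians(28.4);bx=np.array([np.cos(th),np.sin(th)]);by=np.array([-np.sin(th),np.cos(th)])
d,st=pickle.load(open("s12.pkl","rb"));s=d["side"][0];t=d["top"][0]
fz=st["ee_pos"][2]-.0859
W=ray(s,np.array([(133,277),(398,340),(300,380)])/7-.43+[255,140],fz+.012)
q=(W[:,:2]-[.5643,.2146])*1000;print("side foot corners",np.c_[q@bx,q@by],"centre",((q[0]+q[1])/2)@bx,((q[0]+q[1])/2)@by)
W=ray(t,np.array([(165,410),(403,282)])/7-.43+[190,195],fz+.012)
q=(W[:,:2]-[.5651,.2191])*1000;print("top",np.c_[q@bx,q@by])
P=np.median([cloud(k) for k in d["side"]],0);im=np.mean([k["color"] for k in d["side"]],0).astype(np.uint8)
q=(P[...,:2]-[.5643,.2146])*1000;X=q@bx;Y=q@by;Z=P[...,2]*1000
m=(abs(Z-fz*1000-12)<7)&(abs(X)<21)&(abs(Y)<50)&(im[...,2]>im[...,0]*1.4)
m[:140]=0
k=m&(abs(X)>11)
A=np.c_[X[k],Y[k],np.ones(k.sum())];z=Z[k]
for _ in range(4):
    p=np.linalg.lstsq(A,z,rcond=None)[0];r=z-A@p;g=abs(r)<1.5*max(1,np.median(abs(r)));A,z=A[g],z[g]
print("foot top plane",k.sum(),len(z),p)
E
python3 chk.py
```

```text
side foot corners [[-22.86  44.06]
 [ 17.73 -46.75]
 [-23.24 -44.56]] centre -2.5666741956793415 -1.345626352680099
top [[-19.64  46.66]
 [-21.65 -44.32]]
foot top plane 152 96 [ 0.03  0.   86.27]
```

step_arm:
  plan:
    - {"offset": [0, 0, 0], "turn": 0, "jaw": 0.1}
    - {"offset": [0, 0, 0], "turn": 0, "jaw": 0.1}
    - {"offset": [-1.5, 2.8, 0], "turn": 0, "jaw": 0.1}
    - {"offset": [-3.3, 6.0, -0.2], "turn": 0, "jaw": 0.1}
    - {"offset": [-5.3, 9.7, -0.4], "turn": 0, "jaw": 0.1}
    - {"offset": [-7.2, 13.3, -0.8], "turn": 0, "jaw": 0.1}
    - {"offset": [-9.8, 18.1, -1.5], "turn": 0, "jaw": 0.1}
    - {"offset": [-9.8, 18.1, -1.5], "turn": 0, "jaw": 0.1}
  newtons: 20

```text
t: 14.52
ee_pos: [0.5538, 0.2376, 0.1604]
tcp_rot: [0.859, -0.512, -0.0, 0.0]
contact_force: [0.5, -1.4, 0.9]
gripper_width: 0.0237
```

```bash
python3 snap.py 13
```

```text
14.9167 [0.5542 0.237  0.1605] F [-1.1343  0.778   1.6103] 0.023429595487316657 tooly -151.64741699944597
```

View pics/side13.png

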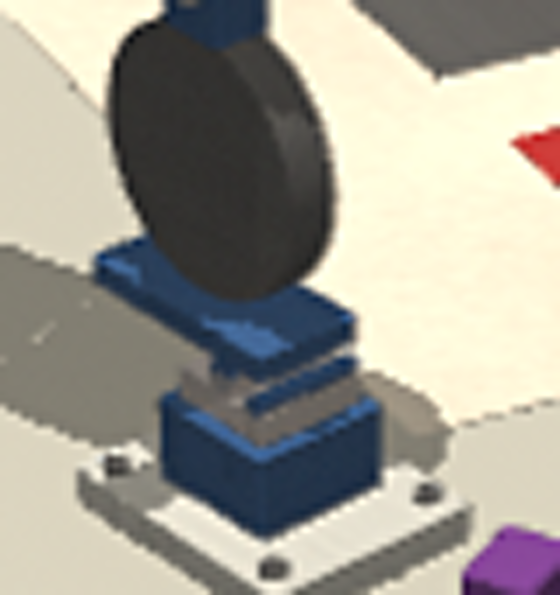

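```bash
cat > tilt.py <<'E'
import pickle,sys;from h import *
np.set_printoptions(suppress=True,precision=3)
th=np.radians(28.4);bx=np.array([np.cos(th),np.sin(th)]);by=np.array([-np.sin(th),np.cos(th)])
d,st=pickle.load(open(f"s{sys.argv[1]}.pkl","rb"))
P=np.median([cloud(k) for k in d["side"]],0);im=np.median([k["color"] for k in d["side"]],0)
q=(P[...,:2]-[.5643,.2146])*1000;X=q@bx;Y=q@by;Z=P[...,2]*1000
W=np.zeros((480,640),bool);W[120:215,245:325]=1
# case back face: dark gray; its plane ~ X const; use outline circle centre & foot top plane
m=W&(Z>72)&(Z<115)&(X>-24)&(X<25)&(abs(Y)<75)&(im[...,2]>im[...,0]*1.4)
k=m&(Y>-75)
A=np.c_[X[k],Y[k],np.ones(k.sum())];z=Z[k]
# RANSAC plane with limited x-slope
rng=np.random.default_rng(0);best=None
for _ in range(3000):
    i=rng.choice(len(z),3,False)
    try:p=np.linalg.solve(A[i],z[i])
    except Exception:continue
    if abs(p[0])>.1 or abs(p[1])>.6:continue
    g=abs(z-A@p)<1.2
    if best is None or g.sum()>best.sum():best=g
for _ in range(3):
    p=np.linalg.lstsq(A[best],z[best],rcond=None)[0];best=abs(z-A@p)<1.2
print("foot top plane n",len(z),best.sum(),p,"lean",-np.arctan(p[1]),"Y range",np.percentile(Y[k][best],[1,99]))
# case back disc
m=W&(im.max(-1)<75)&(im.max(-1)-im.min(-1)<18)&(Z>85)&(Z<190)&(abs(X+10)<8)&(abs(Y)<110)
cc,l,s_,_=cv2.connectedComponentsWithStats(m.astype(np.uint8));j=1+np.argmax(s_[1:,4]);m=l==j
cnt=max(cv2.findContours(m.astype(np.uint8),0,1)[0],key=len)[:,0]
print("disc px",m.sum(),"mean Y,Z",Y[m].mean(),Z[m].mean())
# grip -x face
m=W.copy();m[:]=0;m[100:150,245:325]=1
m&=(im[...,2]>im[...,0]*1.4)&(Z>100)&(Z<185)&(abs(X)<20)&(abs(Y)<110)
print("grip px",m.sum(),"Y,Z",Y[m].mean(),Z[m].mean())
E
python3 tilt.py 12;python3 tilt.py 13
```

```text
foot top plane n 338 189 [ 0.006  0.006 86.462] lean -0.005650695402901005 Y range [-43.23   46.958]
disc px 859 mean Y,Z -1.2456936799928002 138.98757540456432
grip px 4 Y,Z 6.255071178627011 183.86574534256636
foot top plane n 328 183 [ 0.026  0.002 84.769] lean -0.0022319658537246823 Y range [-21.57   66.854]
disc px 838 mean Y,Z 19.14639853349055 137.36191241633708
grip px 12 Y,Z 24.340336153367684 183.43504787163067
```

step_arm:
  plan:
    - {"offset": [0, 0, 6], "turn": 0, "jaw": 0.1}
    - {"offset": [0, 0, 14], "turn": 0, "jaw": 0.1}
    - {"offset": [4.9, -9, 14], "turn": 0, "jaw": 0.1}
    - {"offset": [9.8, -18.1, 14], "turn": 0, "jaw": 0.1}
    - {"offset": [10, -18.5, 9], "turn": 0, "jaw": 0.1}
    - {"offset": [10, -18.5, 5], "turn": 0, "jaw": 0.1}
    - {"offset": [10, -18.5, 2], "turn": 0, "jaw": 0.1}
    - {"offset": [10, -18.5, 0.5], "turn": 0, "jaw": 0.1}

```text
t: 15.58
ee_pos: [0.5645, 0.2176, 0.1606]
tcp_rot: [0.859, -0.512, 0.0, 0.001]
contact_force: [-0.0, -1.7, 1.8]
gripper_width: 0.0234
```

step_arm:
  plan:
    - {"offset": [0, 0, 0], "turn": 0, "jaw": 0.1}
    - {"offset": [0, 0, 0], "turn": 0, "jaw": 0.1}
    - {"offset": [0, 0, 0], "turn": 0, "jaw": 0.1}
    - {"offset": [0, 0, 0], "turn": 0, "jaw": 0.1}
    - {"offset": [0, 0, 0], "turn": 0, "jaw": 0.1}
    - {"offset": [0, 0, 0], "turn": 0, "jaw": 0.1}
    - {"offset": [0, 0, 0], "turn": 0, "jaw": 0.1}
    - {"offset": [0, 0, 0], "turn": 0, "jaw": 0.1}

```text
t: 16.25
ee_pos: [0.5644, 0.2183, 0.1611]
tcp_rot: [0.859, -0.512, 0.0, -0.0]
contact_force: [0.0, -2.4, 0.6]
gripper_width: 0.0234
```

```bash
python3 snap.py 14; python3 tilt.py 14
```

```text
16.65 [0.5644 0.2183 0.161 ] F [ 0.2056 -2.0152  0.7437] 0.023409035543431884 tooly -151.64021509130134
foot top plane n 339 186 [-0.02  -0.006 85.294] lean 0.006208474149570268 Y range [-43.247  45.727]
disc px 862 mean Y,Z -2.4358311803373867 138.14964070033108
grip px 9 Y,Z -1.0628540978475236 183.88843344088366
```

step_arm:
  plan:
    - {"offset": [0, 0, 0], "turn": 0, "jaw": 0.25}
    - {"offset": [0, 0, 0], "turn": 0, "jaw": 0.26}
    - {"offset": [0, 0, 0], "turn": 0, "jaw": 0.265}
    - {"offset": [0, 0, 0], "turn": 0, "jaw": 0.265}
  newtons: 20

```text
t: 16.98
ee_pos: [0.5645, 0.2183, 0.161]
tcp_rot: [0.859, -0.512, 0.0, -0.0]
contact_force: [-0.4, -2.0, 0.5]
gripper_width: 0.0235
```

Run:
```python
from cell import arm
import numpy as np
F=[];w=[]
for _ in range(5):
    arm.capture("top");s=arm.state();F.append(s["contact_force"]);w.append(s["gripper_width"])
print(s["t"],s["ee_pos"],np.mean(F,0),np.mean(w),w)
```

```text
17.2333 [0.56443132 0.21833843 0.16100637] [ 0.09564666 -1.97744306  0.85183666] 0.02349062653509722 [0.02334917697209558, 0.02328359239112056, 0.023333346198069278, 0.02393673971279917, 0.023550277401401518]
```

step_arm:
  plan:
    - {"offset": [0, 0, 0], "turn": 0, "jaw": 0.27}
    - {"offset": [-0.8, 1.5, 0], "turn": 0, "jaw": 0.27}
    - {"offset": [-1.6, 3, 0], "turn": 0, "jaw": 0.27}
    - {"offset": [-2.4, 4.5, -0.1], "turn": 0, "jaw": 0.27}
    - {"offset": [-3.3, 6.1, -0.2], "turn": 0, "jaw": 0.27}
    - {"offset": [-3.3, 6.1, -0.2], "turn": 0, "jaw": 0.27}

```text
t: 17.73
ee_pos: [0.5611, 0.2249, 0.1609]
tcp_rot: [0.859, -0.512, 0.0, -0.0]
contact_force: [0.7, -2.4, 1.8]
gripper_width: 0.0234
```

```bash
python3 snap.py 15; python3 tilt.py 15
```

```text
18.1333 [0.5612 0.2246 0.1608] F [ 0.6755 -0.7328  0.9391] 0.02349190247722305 tooly -151.64410071009598
foot top plane n 336 176 [ 0.     0.001 85.09 ] lean -0.0005995338198046006 Y range [-36.489  52.361]
disc px 849 mean Y,Z 5.15171211719296 137.84531230437415
grip px 10 Y,Z 7.506902846779047 183.25615347386
```

step_arm:
  plan:
    - {"offset": [0, 0, 8], "turn": 0, "jaw": 0.1}
    - {"offset": [-4, 7, 12], "turn": 0, "jaw": 0.1}
    - {"offset": [-9, 16.5, 12], "turn": 0, "jaw": 0.1}
    - {"offset": [-14.3, 26.4, 12], "turn": 0, "jaw": 0.1}
    - {"offset": [-14.3, 26.4, 7], "turn": 0, "jaw": 0.1}
    - {"offset": [-14.3, 26.4, 4], "turn": 0, "jaw": 0.1}
    - {"offset": [-14.3, 26.4, 0], "turn": 0, "jaw": 0.1}
    - {"offset": [-14.3, 26.4, -4], "turn": 0, "jaw": 0.1}
  newtons: 20

```text
t: 18.8
ee_pos: [0.5467, 0.2513, 0.1568]
tcp_rot: [0.859, -0.512, -0.0, -0.0]
contact_force: [-3.5, 2.3, 3.7]
gripper_width: 0.0235
```

```bash
python3 snap.py 16; python3 tilt.py 16
```

```text
19.2 [0.5471 0.2509 0.1572] F [-2.6292  2.3007  4.1462] 0.023830604648309148 tooly -151.64747172598936
foot top plane n 292 150 [-0.005  0.002 81.234] lean -0.0020906652821172642 Y range [-5.495 72.637]
disc px 818 mean Y,Z 35.018744598752484 134.26761871444046
grip px 29 Y,Z 34.068957703410334 181.98933847547212
```

step_arm:
  plan:
    - {"offset": [-1, 1.8, 0], "turn": 0, "jaw": 0.1}
    - {"offset": [-2, 3.6, 0], "turn": 0, "jaw": 0.1}
    - {"offset": [-3, 5.4, 0], "turn": 0, "jaw": 0.1}
    - {"offset": [-3, 5.4, 0], "turn": 0, "jaw": 0.1}

```text
t: 19.53
ee_pos: [0.5441, 0.2562, 0.1569]
tcp_rot: [0.859, -0.512, 0.0, 0.0]
contact_force: [0.6, -0.4, 2.6]
gripper_width: 0.0234
```

```bash
python3 snap.py 17; python3 tilt.py 17
```

```text
19.9333 [0.544  0.2562 0.1569] F [ 1.4491 -0.8857  2.8673] 0.023509440427776338 tooly -151.63772586453848
foot top plane n 296 157 [-0.001 -0.046 83.139] lean 0.046285405317709846 Y range [-6.13  73.048]
disc px 815 mean Y,Z 37.47661949942054 134.72644782809954
grip px 28 Y,Z 37.904573551693794 182.56517921182598
```

step_arm:
  plan:
    - {"offset": [-2, 3.7, -1.5], "turn": 0, "jaw": 0.1}
    - {"offset": [-4, 7.3, -3.1], "turn": 0, "jaw": 0.1}
    - {"offset": [-6, 11, -4.8], "turn": 0, "jaw": 0.1}
    - {"offset": [-8, 14.6, -6.5], "turn": 0, "jaw": 0.1}
    - {"offset": [-9.7, 18, -8.3], "turn": 0, "jaw": 0.1}
    - {"offset": [-9.7, 18, -8.3], "turn": 0, "jaw": 0.1}

```text
t: 20.43
ee_pos: [0.5336, 0.2751, 0.148]
tcp_rot: [0.859, -0.512, -0.0, 0.0]
contact_force: [1.2, 0.7, 2.7]
gripper_width: 0.024
```

```bash
python3 snap.py 18; python3 tilt.py 18
```

```text
20.8333 [0.534  0.2745 0.1485] F [-0.8247  2.8375  3.4589] 0.023649670564629088 tooly -151.64847800613208
foot top plane n 214 119 [-0.006 -0.186 82.989] lean 0.1843423050248765 Y range [-3.591 57.279]
disc px 773 mean Y,Z 45.73515541126438 129.40446513978475
grip px 62 Y,Z 53.46454215743701 178.6095857035953
```

View pics/side18.png

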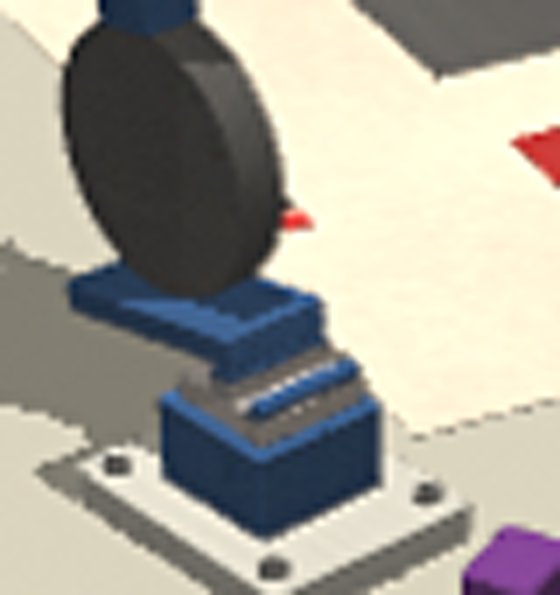

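step_arm:
  plan:
    - {"offset": [-1.3, 2.5, -1.4], "turn": 0, "jaw": 0.1}
    - {"offset": [-2.7, 5, -2.9], "turn": 0, "jaw": 0.1}
    - {"offset": [-4, 7.4, -4.5], "turn": 0, "jaw": 0.1}
    - {"offset": [-5.3, 9.9, -6.1], "turn": 0, "jaw": 0.1}
    - {"offset": [-6.7, 12.4, -7.8], "turn": 0, "jaw": 0.1}
    - {"offset": [-6.7, 12.4, -7.8], "turn": 0, "jaw": 0.1}

```text
t: 21.33
ee_pos: [0.5272, 0.287, 0.1403]
tcp_rot: [0.859, -0.512, -0.0, 0.0]
contact_force: [0.3, 0.1, 3.4]
gripper_width: 0.0234
```

```bash
python3 snap.py 19; python3 tilt.py 19
```

```text
21.7333 [0.5274 0.2867 0.1407] F [0.2247 1.3936 3.6167] 0.023339251512923282 tooly -151.6432108573624
foot top plane n 173 95 [ 0.007 -0.279 82.831] lean 0.272346740601898 Y range [-2.766 37.834]
disc px 729 mean Y,Z 50.686143989462195 125.62936478988549
grip px 87 Y,Z 63.13412620714904 175.036952016991
```

View pics/side19.png

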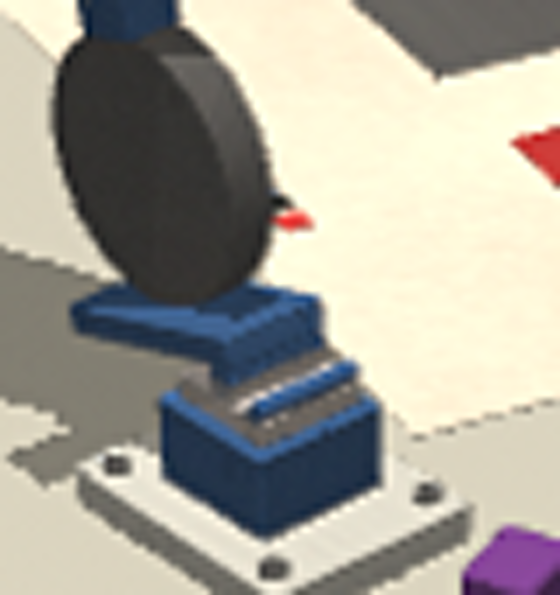

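step_arm:
  plan:
    - {"offset": [0, 0, 10], "turn": 0, "jaw": 0.1}
    - {"offset": [0, 0, 30], "turn": 0, "jaw": 0.1}
    - {"offset": [0, -5, 60], "turn": -0.05, "jaw": 0.1}
    - {"offset": [0, -20, 90], "turn": -0.15, "jaw": 0.1}
    - {"offset": [-5, -45, 120], "turn": -0.26, "jaw": 0.1}
    - {"offset": [-10, -75, 145], "turn": -0.37, "jaw": 0.1}
    - {"offset": [-15, -105, 170], "turn": -0.48, "jaw": 0.1}
    - {"offset": [-20, -140, 190], "turn": -0.6, "jaw": 0.1}
  newtons: 45

```text
t: 22.4
ee_pos: [0.5061, 0.1454, 0.3319]
tcp_rot: [-0.667, 0.745, 0.0, -0.001]
contact_force: [1.7, 0.1, -3.2]
gripper_width: 0.0237
```

step_arm:
  plan:
    - {"offset": [-5, -35, 15], "turn": -0.12, "jaw": 0.1}
    - {"offset": [-10, -70, 25], "turn": -0.24, "jaw": 0.1}
    - {"offset": [-15, -105, 35], "turn": -0.36, "jaw": 0.1}
    - {"offset": [-20, -140, 45], "turn": -0.48, "jaw": 0.1}
    - {"offset": [-25, -175, 55], "turn": -0.6, "jaw": 0.1}
    - {"offset": [-30, -210, 65], "turn": -0.72, "jaw": 0.1}
    - {"offset": [-35, -245, 75], "turn": -0.84, "jaw": 0.1}
    - {"offset": [-40, -280, 85], "turn": -0.96, "jaw": 0.1}

```text
t: 23.07
ee_pos: [0.4655, -0.1348, 0.4157]
tcp_rot: [-0.247, 0.969, 0.001, -0.001]
contact_force: [1.0, -0.4, -3.2]
gripper_width: 0.0237
```

step_arm:
  plan:
    - {"offset": [-5, -35, 10], "turn": -0.12, "jaw": 0.1}
    - {"offset": [-10, -70, 20], "turn": -0.24, "jaw": 0.1}
    - {"offset": [-15, -105, 30], "turn": -0.36, "jaw": 0.1}
    - {"offset": [-20, -135, 35], "turn": -0.48, "jaw": 0.1}
    - {"offset": [-25, -160, 40], "turn": -0.58, "jaw": 0.1}
    - {"offset": [-27, -180, 40], "turn": -0.65, "jaw": 0.1}
    - {"offset": [-27, -190, 40], "turn": -0.68, "jaw": 0.1}
    - {"offset": [-27, -190, 40], "turn": -0.68, "jaw": 0.1}

```text
t: 23.73
ee_pos: [0.4395, -0.3246, 0.4542]
tcp_rot: [0.089, 0.996, 0.001, -0.002]
contact_force: [-1.0, 0.2, -4.3]
gripper_width: 0.0234
```

step_arm:
  plan:
    - {"offset": [0, 0, 0], "turn": 0, "jaw": 0.1}
    - {"offset": [0, 0, 0], "turn": 0, "jaw": 0.1}
    - {"offset": [0, 0, 0], "turn": 0, "jaw": 0.1}
    - {"offset": [0, 0, 0], "turn": 0, "jaw": 0.1}
    - {"offset": [0, 0, 0], "turn": 0, "jaw": 0.1}
    - {"offset": [0, 0, 0], "turn": 0, "jaw": 0.1}
    - {"offset": [0, 0, 0], "turn": 0, "jaw": 0.1}
    - {"offset": [0, 0, 0], "turn": 0, "jaw": 0.1}

```text
t: 24.4
ee_pos: [0.4405, -0.3232, 0.4558]
tcp_rot: [0.087, 0.996, -0.0, 0.0]
contact_force: [0.0, 0.6, -3.8]
gripper_width: 0.0235
```

step_arm:
  plan:
    - {"offset": [0, 0, 0], "turn": 0, "jaw": 0.1}
    - {"offset": [0, 0, 0], "turn": 0, "jaw": 0.1}
    - {"offset": [0, 0, 0], "turn": 0, "jaw": 0.1}
    - {"offset": [0, 0, 0], "turn": 0, "jaw": 0.1}
    - {"offset": [0, 0, 0], "turn": 0, "jaw": 0.1}
    - {"offset": [0, 0, 0], "turn": 0, "jaw": 0.1}

```text
t: 24.9
ee_pos: [0.4404, -0.3235, 0.4557]
tcp_rot: [0.087, 0.996, -0.0, -0.0]
contact_force: [-0.6, 0.3, -3.7]
gripper_width: 0.0234
```

```bash
cat > view.py <<'E'
import sys
from h import *
from cell import arm
import pickle
np.set_printoptions(suppress=True,precision=4)
i=sys.argv[1];st=arm.state()
cs=[arm.capture("side") for _ in range(8)];pickle.dump([cs,st],open(f"s{i}.pkl","wb"));c=cs[0]
q=st["tcp_rot"];print(arm.state()["t"],st["ee_pos"],st["contact_force"],"yaw",np.degrees(2*np.arctan2(q[1],q[0]))-90)
u,v=proj(c,[[st["ee_pos"][0],st["ee_pos"][1],st["ee_pos"][2]-.024]])[0].astype(int);print(u,v)
m=np.mean([k["color"][v-60:v+60,u-70:u+70,::-1].astype(float) for k in cs],0)
cv2.imwrite(f"pics/v{i}.png",cv2.resize(np.clip(m*1.3,0,255).astype(np.uint8),None,fx=5,fy=5,interpolation=cv2.INTER_CUBIC))
for k in cs[::2]:
    im=k["color"].astype(float);R,G,B=im[...,0],im[...,1],im[...,2];w=np.zeros((480,640));w[v-10:v+60,u-45:u+45]=1
    yy,xx=np.mgrid[:480,:640]
    g=np.clip(G-1.15*np.maximum(R,B),0,None)*w;r=np.clip(R-1.5*np.maximum(G,B),0,None)*w
    low=yy[r>8].max();r2=r*(yy>low-6)
    print("green",(xx*g).sum()/g.sum(),(yy*g).sum()/g.sum(),"red",(xx*r).sum()/r.sum(),(yy*r).sum()/r.sum(),"tip part",(xx*r2).sum()/r2.sum(),low)
E
python3 view.py 20
```

```text
25.3 [ 0.4404 -0.3235  0.4557] [-0.6231  0.2635 -3.6569] yaw 80.01281513367368
277 171
green 261.68078559145624 203.75337134582313 red 260.7719730123997 189.91101385849745 tip part 261.18279569892474 202
green 261.72422939723776 203.70877160889052 red 260.7078993455618 189.93335791317173 tip part 261.0403930131004 202
green 261.74731381993325 203.73379029270097 red 260.6706297603567 189.91649637748466 tip part 260.9037610619469 202
green 261.7075746540423 203.6666970138383 red 260.7302881497267 189.89919392198647 tip part 261.1557562076749 202
```

View pics/v20.png

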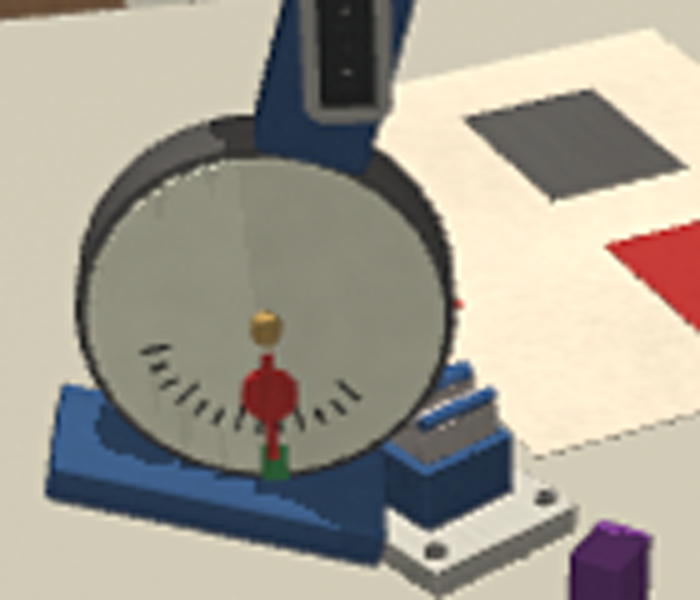

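step_arm:
  plan:
    - {"offset": [2, 20, 0], "turn": 0.08, "jaw": 0.1}
    - {"offset": [7, 50, -10], "turn": 0.18, "jaw": 0.1}
    - {"offset": [12, 80, -20], "turn": 0.29, "jaw": 0.1}
    - {"offset": [17, 110, -30], "turn": 0.4, "jaw": 0.1}
    - {"offset": [22, 140, -40], "turn": 0.51, "jaw": 0.1}
    - {"offset": [27, 170, -45], "turn": 0.62, "jaw": 0.1}
    - {"offset": [32, 200, -50], "turn": 0.73, "jaw": 0.1}
    - {"offset": [36, 235, -55], "turn": 0.84, "jaw": 0.1}

```text
t: 25.97
ee_pos: [0.4763, -0.0874, 0.4005]
tcp_rot: [-0.329, 0.944, -0.0, 0.0]
contact_force: [1.4, -0.1, -4.4]
gripper_width: 0.0236
```

step_arm:
  plan:
    - {"offset": [4, 32, -5], "turn": 0.11, "jaw": 0.1}
    - {"offset": [8, 66, -10], "turn": 0.22, "jaw": 0.1}
    - {"offset": [13, 100, -15], "turn": 0.33, "jaw": 0.1}
    - {"offset": [18, 134, -20], "turn": 0.44, "jaw": 0.1}
    - {"offset": [23, 168, -25], "turn": 0.55, "jaw": 0.1}
    - {"offset": [28, 202, -30], "turn": 0.66, "jaw": 0.1}
    - {"offset": [33, 236, -40], "turn": 0.77, "jaw": 0.1}
    - {"offset": [38, 270, -55], "turn": 0.88, "jaw": 0.1}

```text
t: 26.63
ee_pos: [0.5149, 0.1836, 0.3468]
tcp_rot: [-0.7, 0.714, -0.0, 0.001]
contact_force: [0.8, -0.2, -2.6]
gripper_width: 0.0233
```

step_arm:
  plan:
    - {"offset": [4, 30, -20], "turn": 0.11, "jaw": 0.1}
    - {"offset": [8, 60, -45], "turn": 0.22, "jaw": 0.1}
    - {"offset": [11, 85, -75], "turn": 0.33, "jaw": 0.1}
    - {"offset": [13, 100, -105], "turn": 0.42, "jaw": 0.1}
    - {"offset": [13, 105, -135], "turn": 0.5, "jaw": 0.1}
    - {"offset": [13, 105, -160], "turn": 0.52, "jaw": 0.1}
    - {"offset": [13, 105, -175], "turn": 0.52, "jaw": 0.1}
    - {"offset": [13, 105, -180], "turn": 0.52, "jaw": 0.1}

```text
t: 27.3
ee_pos: [0.5258, 0.2857, 0.1622]
tcp_rot: [0.859, -0.512, -0.001, 0.003]
contact_force: [-0.5, 0.4, -3.4]
gripper_width: 0.0236
```

```bash
python3 snap.py 21; python3 tilt.py 21
```

```text
27.7 [0.5279 0.2869 0.1671] F [ 0.1028  0.0104 -2.9738] 0.023350993164519395 tooly -151.64717586669016
foot top plane n 290 94 [  0.005  -0.277 108.11 ] lean 0.2700779481870406 Y range [-2.241 73.359]
disc px 797 mean Y,Z 50.7642409322365 146.4634396890608
grip px 0 Y,Z nan nantilt.py:32: RuntimeWarning: Mean of empty slice.
  print("grip px",m.sum(),"Y,Z",Y[m].mean(),Z[m].mean())
  ret = ret.dtype.type(ret / rcount)
```

View pics/side21.png

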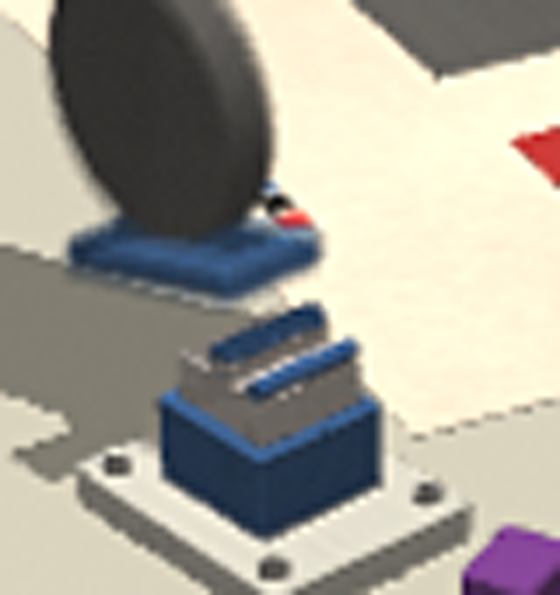

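step_arm:
  plan:
    - {"offset": [4.8, -8.8, -5], "turn": 0, "jaw": 0.1}
    - {"offset": [4.8, -8.8, -11], "turn": 0, "jaw": 0.1}
    - {"offset": [4.8, -8.8, -16], "turn": 0, "jaw": 0.1}
    - {"offset": [4.8, -8.8, -19], "turn": 0, "jaw": 0.1}
    - {"offset": [4.8, -8.8, -22], "turn": 0, "jaw": 0.1}
    - {"offset": [4.3, -7.8, -22.5], "turn": 0, "jaw": 0.1}
    - {"offset": [3.8, -6.9, -23.2], "turn": 0, "jaw": 0.1}
    - {"offset": [3.4, -6.1, -23.8], "turn": 0, "jaw": 0.1}
  newtons: 20

```text
t: 28.37
ee_pos: [0.5312, 0.2807, 0.1425]
tcp_rot: [0.859, -0.512, 0.0, -0.0]
contact_force: [-0.6, -1.5, 3.2]
gripper_width: 0.0236
```

```bash
python3 snap.py 22; python3 tilt.py 22
```

```text
28.7667 [0.5311 0.2807 0.1422] F [ 0.4216 -0.7271  3.6484] 0.02358224601200439 tooly -151.62911518070624
foot top plane n 191 101 [-0.    -0.295 83.033] lean 0.2864891702378227 Y range [-11.304  36.637]
disc px 748 mean Y,Z 43.66468633094051 126.73314521241237
grip px 82 Y,Z 56.51638688183207 176.10826304122955
```

step_arm:
  plan:
    - {"offset": [0, 0, 8], "turn": 0, "jaw": 0.1}
    - {"offset": [0, 0, 20], "turn": 0, "jaw": 0.1}
    - {"offset": [5, -9, 26], "turn": 0, "jaw": 0.1}
    - {"offset": [10, -18, 28], "turn": 0, "jaw": 0.1}
    - {"offset": [13.8, -26.3, 28], "turn": 0, "jaw": 0.1}
    - {"offset": [13.8, -26.3, 24], "turn": 0, "jaw": 0.1}
    - {"offset": [13.8, -26.3, 21], "turn": 0, "jaw": 0.1}
    - {"offset": [13.8, -26.3, 21], "turn": 0, "jaw": 0.1}
  newtons: 40

```text
t: 29.43
ee_pos: [0.5438, 0.2533, 0.1612]
tcp_rot: [0.858, -0.513, -0.001, 0.001]
contact_force: [-0.1, 0.3, -4.0]
gripper_width: 0.0234
```

```bash
python3 snap.py 23; python3 tilt.py 23
```

```text
29.8333 [0.5446 0.2544 0.163 ] F [ 0.0121  0.3012 -3.5338] 0.02336672785572297 tooly -151.6205538140122
foot top plane n 301 144 [ 0.026 -0.281 94.126] lean 0.27347818913056443 Y range [-39.515  47.028]
disc px 859 mean Y,Z 13.896888332280191 143.6186830447865
grip px 2 Y,Z 40.815819925873384 184.33129134625358
```

View pics/side23.png

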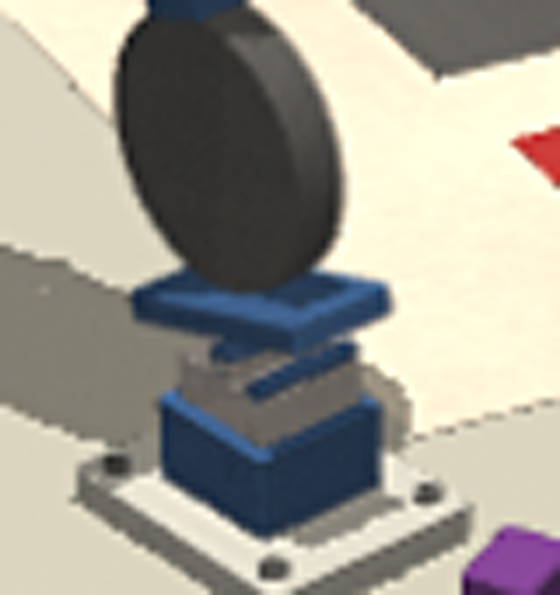

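View pics/top23.png

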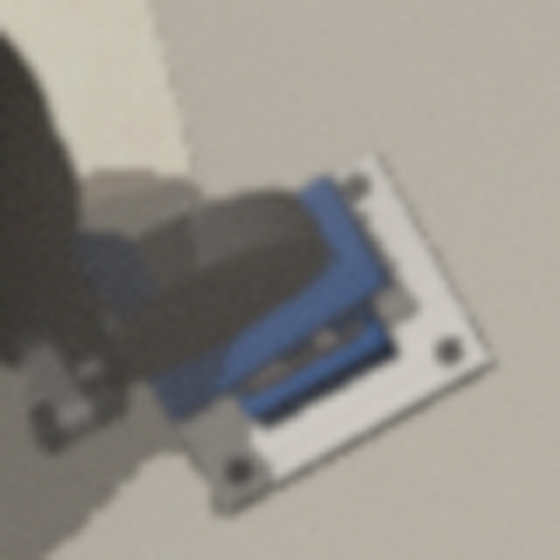

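```bash
cat > tilt2.py <<'E'
import pickle,sys;from h import *
np.set_printoptions(suppress=True,precision=3)
th=np.radians(28.4);bx=np.array([np.cos(th),np.sin(th)]);by=np.array([-np.sin(th),np.cos(th)])
for n in sys.argv[1:]:
  d,st=pickle.load(open(f"s{n}.pkl","rb"))
  for cam,o,(a,b,e,f) in(("side",(.5643,.2146),(120,215,245,325)),("top",(.5651,.2191),(195,275,190,270))):
    P=np.median([cloud(k) for k in d[cam]],0);im=np.median([k["color"] for k in d[cam]],0)
    q=(P[...,:2]-o)*1000;X=q@bx;Y=q@by;Z=P[...,2]*1000
    W=np.zeros((480,640),bool);W[a:b,e:f]=1
    m=W&(Z>60)&(Z<135)&(abs(X)<25)&(abs(Y)<80)&(im[...,2]>im[...,0]*1.3)
    y=Y[m];z=Z[m];best=None
    if len(y)<20: continue
    for s in np.arange(-.05,.45,.004):
        r=np.sort(z+s*y);
        # densest 2 mm window
        j=np.searchsorted(r,r+2.0);i=np.argmax(j-np.arange(len(r)));cnt=j[i]-i
        if best is None or cnt>best[0]:best=(cnt,s,r[i]+1)
    g=abs(z+best[1]*y-best[2])<1.5
    for _ in range(5):
        p=np.polyfit(y[g],z[g],1);g=abs(z-np.polyval(p,y))<1.5
    cov=np.std(z[g]-np.polyval(p,y[g]))/np.std(y[g])/np.sqrt(g.sum())
    print(n,cam,g.sum(),"lean %.4f +- %.4f"%(-np.arctan(p[0]),cov),"z0 %.2f"%p[1],"Y",np.percentile(y[g],[0,2,98,100]))
E
python3 tilt2.py 12 14 18 19 21 22 23
```

```text
12 side 202 lean -0.0022 +- 0.0017 z0 86.40 Y [-45.368 -43.004  45.37   47.237]
12 top 116 lean 0.0048 +- 0.0027 z0 87.64 Y [-43.146 -42.214  44.556  46.977]
14 side 201 lean 0.0044 +- 0.0018 z0 85.48 Y [-43.564 -42.918  44.307  46.281]
14 top 132 lean 0.0038 +- 0.0026 z0 87.35 Y [-44.279 -43.449  43.006  44.841]
18 side 161 lean 0.1840 +- 0.0022 z0 82.91 Y [-6.779 -4.066 77.49  79.282]
18 top 117 lean 0.1745 +- 0.0038 z0 84.28 Y [-4.511 -3.819 69.054 78.983]
19 side 139 lean 0.2798 +- 0.0024 z0 82.92 Y [-3.307 -1.577 75.824 77.459]
19 top 134 lean 0.2797 +- 0.0033 z0 84.32 Y [-3.756 -2.589 65.38  79.273]
21 side 115 lean 0.2722 +- 0.0030 z0 108.02 Y [-3.21  -0.977 76.756 79.16 ]
21 top 141 lean 0.2721 +- 0.0036 z0 109.35 Y [-3.715 -3.203 59.632 63.993]
22 side 144 lean 0.2887 +- 0.0019 z0 83.03 Y [-11.445  -9.224  73.923  74.855]
22 top 155 lean 0.2815 +- 0.0029 z0 84.04 Y [-11.081 -10.218  60.064  72.658]
23 side 152 lean 0.2795 +- 0.0022 z0 93.98 Y [-39.7   -38.703  45.252  48.764]
23 top 161 lean 0.2930 +- 0.0027 z0 95.26 Y [-39.989 -39.271  38.416  42.304]
```

```bash
cat > dial3.py <<'E'
import pickle,sys;from h import *
np.set_printoptions(suppress=True,precision=3)
def rayplane(c,uv,p0,n):
    f,cx,cy=K(c);E=c["extrinsics"];uv=np.atleast_2d(uv).astype(float)
    d=np.stack([(uv[:,0]-cx)/f,(uv[:,1]-cy)/f,np.ones(len(uv))],-1)@E[:3,:3].T
    o=E[:3,3];return o+d*(((p0-o)@n)/(d@n))[:,None]
cs,st=pickle.load(open(f"s{sys.argv[1]}.pkl","rb"));c=cs[0];im=np.mean([k["color"].astype(float) for k in cs],0)
R,G,B=im[...,0],im[...,1],im[...,2]
tcp=st["ee_pos"];q=st["tcp_rot"];yaw=2*np.arctan2(q[1],q[0])-np.pi/2+np.pi
n=np.array([np.cos(yaw),np.sin(yaw),0]);gy=np.array([-n[1],n[0],0])
piv=tcp+[0,0,.0521]
u,v=proj(c,tcp-[0,0,.024])[0].astype(int)
def loc(uv):
    w=rayplane(c,uv,piv+n*.0155,n)-piv;return np.stack([w@gy,w[:,2]],-1)*1000
W=np.zeros((480,640),bool);W[v-10:v+65,u-45:u+45]=1
yy,xx=np.mgrid[:480,:640]
g=np.clip(G-1.15*np.maximum(R,B),0,None)*W;r=np.clip(R-1.4*np.maximum(G,B),0,None)*W
print("row: green c,w | red c,w  (mm, + = gauge +y)")
for row in range(v-10,v+64):
    a=g[row].sum();b=r[row].sum()
    if a>15 or b>25:
        s="%d "%row
        for ww,t in((g,"G"),(r,"R")):
            if ww[row].sum()>15:
                l=loc([[ (xx[row]*ww[row]).sum()/ww[row].sum(),row]])[0];s+=" %s y%.2f z%.1f w%.0f"%(t,l[0],l[1],ww[row].sum())
        print(s)
E
python3 dial3.py 20
```

```text
row: green c,w | red c,w  (mm, + = gauge +y)
171  R y26.37 z-66.7 w63
182  R y-23.31 z-81.7 w99
183  R y-23.40 z-83.2 w85
184  R y-23.56 z-84.7 w122
185  R y-23.39 z-86.2 w391
186  R y-23.74 z-87.7 w482
187  R y-23.33 z-89.3 w524
188  R y-23.22 z-90.8 w508
189  R y-23.37 z-92.3 w541
190  R y-23.48 z-93.8 w542
191  R y-23.53 z-95.4 w533
192  R y-23.52 z-96.9 w516
193  R y-23.38 z-98.5 w405
194  R y-23.47 z-100.0 w267
195  R y-23.38 z-101.5 w124
196  R y-23.06 z-103.1 w110
197  R y-23.13 z-104.7 w93
198  R y-23.33 z-106.2 w83
199  R y-23.28 z-107.8 w86
200  G y-21.78 z-109.4 w46 R y-22.98 z-109.3 w81
201  G y-21.65 z-111.0 w38 R y-23.04 z-110.9 w96
202  G y-21.70 z-112.5 w40 R y-23.01 z-112.5 w77
203  G y-22.91 z-114.1 w100
204  G y-23.01 z-115.6 w110
205  G y-22.78 z-117.2 w125
206  G y-22.63 z-118.8 w93
```

step_arm:
  plan:
    - {"offset": [-0.3, 0.6, -1.5], "turn": 0, "jaw": 0.1}
    - {"offset": [-0.3, 0.6, -3], "turn": 0, "jaw": 0.1}
    - {"offset": [-0.3, 0.6, -4.5], "turn": 0, "jaw": 0.1}
    - {"offset": [-0.3, 0.6, -6], "turn": 0, "jaw": 0.1}
    - {"offset": [-0.3, 0.6, -7], "turn": 0, "jaw": 0.1}
    - {"offset": [-0.3, 0.6, -7.5], "turn": 0, "jaw": 0.1}
    - {"offset": [-0.3, 0.6, -7.5], "turn": 0, "jaw": 0.1}
    - {"offset": [-0.3, 0.6, -7.5], "turn": 0, "jaw": 0.1}

```text
t: 30.5
ee_pos: [0.5444, 0.255, 0.1556]
tcp_rot: [0.859, -0.512, 0.0, -0.0]
contact_force: [-0.7, 2.1, 0.3]
gripper_width: 0.0235
```

step_arm:
  plan:
    - {"offset": [0, 0, 0], "turn": 0, "jaw": 0.1}
    - {"offset": [0, 0, 0], "turn": 0, "jaw": 0.1}
    - {"offset": [0, 0, 0], "turn": 0, "jaw": 0.1}
    - {"offset": [0, 0, 0], "turn": 0, "jaw": 0.1}
    - {"offset": [0, 0, 0], "turn": 0, "jaw": 0.1}
    - {"offset": [0, 0, 0], "turn": 0, "jaw": 0.1}

```text
t: 31.0
ee_pos: [0.5444, 0.2549, 0.1555]
tcp_rot: [0.859, -0.512, 0.0, -0.0]
contact_force: [-0.1, 1.4, 1.2]
gripper_width: 0.0233
```

```bash
python3 snap.py 24; python3 tilt2.py 24; sleep 0; python3 snap.py 25; python3 tilt2.py 25
```

```text
31.4 [0.5444 0.2549 0.1554] F [-0.714   1.5196  0.5842] 0.023399092805835266 tooly -151.63633059216048
24 side 150 lean 0.2774 +- 0.0019 z0 87.32 Y [-39.534 -37.661  43.99   48.261]
24 top 163 lean 0.2741 +- 0.0027 z0 88.73 Y [-38.908 -38.375  37.47   40.745]
31.8 [0.5444 0.2549 0.1554] F [-0.3765  1.635   0.8267] 0.023485770060394057 tooly -151.6362220701024
25 side 155 lean 0.2809 +- 0.0021 z0 87.25 Y [-39.196 -37.952  45.067  47.95 ]
25 top 151 lean 0.2729 +- 0.0029 z0 88.63 Y [-38.755 -38.441  35.304  43.032]
```

View pics/side25.png

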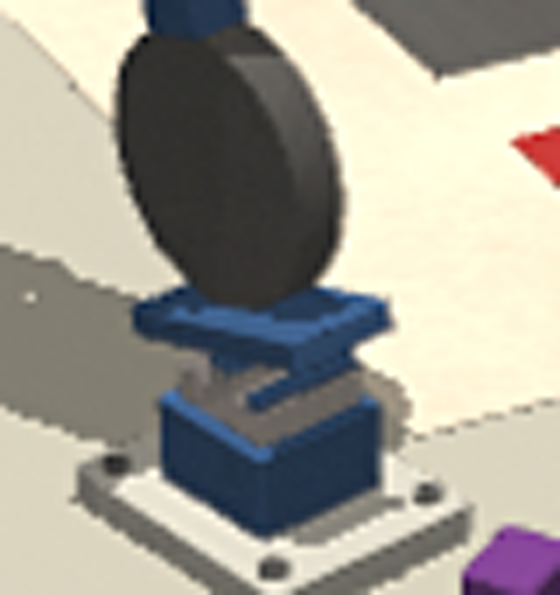

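step_arm:
  plan:
    - {"offset": [0, 0, 8], "turn": 0, "jaw": 0.1}
    - {"offset": [-4, 7.5, 10], "turn": 0, "jaw": 0.1}
    - {"offset": [-8, 15, 8], "turn": 0, "jaw": 0.1}
    - {"offset": [-11.9, 23.2, 2], "turn": 0, "jaw": 0.1}
    - {"offset": [-11.9, 23.2, -6], "turn": 0, "jaw": 0.1}
    - {"offset": [-11.9, 23.2, -11.8], "turn": 0, "jaw": 0.1}
    - {"offset": [-13, 25.3, -13.3], "turn": 0, "jaw": 0.1}
    - {"offset": [-14.2, 27.4, -14.8], "turn": 0, "jaw": 0.1}
  newtons: 20

```text
t: 32.47
ee_pos: [0.5306, 0.2822, 0.1409]
tcp_rot: [0.859, -0.512, 0.001, 0.0]
contact_force: [1.1, -0.1, 3.9]
gripper_width: 0.0235
```

```bash
python3 snap.py 26; python3 tilt2.py 26
```

```text
32.8667 [0.5306 0.2822 0.1411] F [0.5999 0.664  3.9249] 0.02316781250616936 tooly -151.64683788916858
26 side 139 lean 0.2953 +- 0.0020 z0 82.46 Y [-11.093  -9.014  69.754  71.764]
26 top 152 lean 0.3008 +- 0.0031 z0 83.91 Y [-10.475  -9.087  57.165  64.79 ]
```

step_arm:
  plan:
    - {"offset": [0, 0, 10], "turn": 0, "jaw": 0.1}
    - {"offset": [0, 0, 30], "turn": 0, "jaw": 0.1}
    - {"offset": [0, -5, 60], "turn": -0.05, "jaw": 0.1}
    - {"offset": [0, -20, 90], "turn": -0.15, "jaw": 0.1}
    - {"offset": [-5, -45, 120], "turn": -0.26, "jaw": 0.1}
    - {"offset": [-10, -75, 145], "turn": -0.37, "jaw": 0.1}
    - {"offset": [-15, -105, 170], "turn": -0.48, "jaw": 0.1}
    - {"offset": [-20, -140, 190], "turn": -0.6, "jaw": 0.1}
  newtons: 40

```text
t: 33.53
ee_pos: [0.5088, 0.1412, 0.3318]
tcp_rot: [-0.667, 0.745, 0.001, -0.0]
contact_force: [1.7, -0.4, -3.5]
gripper_width: 0.0232
```

step_arm:
  plan:
    - {"offset": [-5, -35, 15], "turn": -0.12, "jaw": 0.1}
    - {"offset": [-10, -70, 25], "turn": -0.24, "jaw": 0.1}
    - {"offset": [-15, -105, 35], "turn": -0.36, "jaw": 0.1}
    - {"offset": [-20, -140, 45], "turn": -0.48, "jaw": 0.1}
    - {"offset": [-25, -175, 55], "turn": -0.6, "jaw": 0.1}
    - {"offset": [-30, -210, 65], "turn": -0.72, "jaw": 0.1}
    - {"offset": [-35, -245, 75], "turn": -0.84, "jaw": 0.1}
    - {"offset": [-40, -280, 85], "turn": -0.96, "jaw": 0.1}

```text
t: 34.2
ee_pos: [0.4683, -0.139, 0.4156]
tcp_rot: [-0.247, 0.969, 0.001, -0.001]
contact_force: [1.9, -0.9, -3.0]
gripper_width: 0.0234
```

step_arm:
  plan:
    - {"offset": [-5, -35, 10], "turn": -0.12, "jaw": 0.1}
    - {"offset": [-10, -70, 20], "turn": -0.24, "jaw": 0.1}
    - {"offset": [-15, -105, 30], "turn": -0.36, "jaw": 0.1}
    - {"offset": [-20, -140, 35], "turn": -0.48, "jaw": 0.1}
    - {"offset": [-25, -175, 45], "turn": -0.58, "jaw": 0.1}
    - {"offset": [-27, -210, 55], "turn": -0.65, "jaw": 0.1}
    - {"offset": [-27, -240, 65], "turn": -0.68, "jaw": 0.1}
    - {"offset": [-27, -260, 70], "turn": -0.68, "jaw": 0.1}

```text
t: 34.87
ee_pos: [0.442, -0.3999, 0.4853]
tcp_rot: [0.089, 0.996, 0.001, -0.001]
contact_force: [0.7, 0.2, -3.0]
gripper_width: 0.0238
```

step_arm:
  plan:
    - {"offset": [0, -10, 5], "turn": 0, "jaw": 0.1}
    - {"offset": [0, -15, 5], "turn": 0, "jaw": 0.1}
    - {"offset": [0, -15, 5], "turn": 0, "jaw": 0.1}
    - {"offset": [0, -15, 5], "turn": 0, "jaw": 0.1}
    - {"offset": [0, -15, 5], "turn": 0, "jaw": 0.1}
    - {"offset": [0, -15, 5], "turn": 0, "jaw": 0.1}
    - {"offset": [0, -15, 5], "turn": 0, "jaw": 0.1}
    - {"offset": [0, -15, 5], "turn": 0, "jaw": 0.1}

```text
t: 35.53
ee_pos: [0.4432, -0.4121, 0.4909]
tcp_rot: [0.087, 0.996, -0.0, 0.0]
contact_force: [-0.1, -1.0, -3.7]
gripper_width: 0.0235
```

step_arm:
  plan:
    - {"offset": [0, 0, 0], "turn": 0, "jaw": 0.1}
    - {"offset": [0, 0, 0], "turn": 0, "jaw": 0.1}
    - {"offset": [0, 0, 0], "turn": 0, "jaw": 0.1}
    - {"offset": [0, 0, 0], "turn": 0, "jaw": 0.1}
    - {"offset": [0, 0, 0], "turn": 0, "jaw": 0.1}
    - {"offset": [0, 0, 0], "turn": 0, "jaw": 0.1}
    - {"offset": [0, 0, 0], "turn": 0, "jaw": 0.1}
    - {"offset": [0, 0, 0], "turn": 0, "jaw": 0.1}

```text
t: 36.2
ee_pos: [0.4431, -0.4128, 0.4906]
tcp_rot: [0.087, 0.996, 0.0, -0.0]
contact_force: [-0.3, 0.6, -4.6]
gripper_width: 0.0233
```

```bash
python3 view.py 27; python3 dial3.py 27
```

```text
36.6 [ 0.4431 -0.4128  0.4906] [-0.2939  0.6013 -4.5884] yaw 80.01313037560547
292 182
green 273.14159420289855 217.59963768115944 red 272.45342368045647 202.85349500713266 tip part 272.98534798534797 216
green 273.09100727194186 217.6287709698323 red 272.51997116077865 202.8364816149964 tip part 273.2105769230769 216
green 273.0372393961179 217.6613946800863 red 272.5436963267663 202.78718337302448 tip part 273.26666666666665 216
green 273.0943574808882 217.6192937750273 red 272.49292553951693 202.80377304559096 tip part 273.06320754716984 216
row: green c,w | red c,w  (mm, + = gauge +y)
194  R y-24.19 z-81.6 w113
195  R y-24.08 z-83.0 w95
196  R y-24.10 z-84.3 w129
197  R y-24.27 z-85.7 w433
198  R y-24.35 z-87.0 w570
199  R y-24.37 z-88.4 w567
200  R y-24.36 z-89.8 w607
201  R y-24.47 z-91.1 w635
202  R y-24.40 z-92.5 w631
203  R y-24.46 z-93.9 w632
204  R y-24.50 z-95.3 w631
205  R y-24.28 z-96.7 w581
206  R y-24.25 z-98.1 w475
207  R y-24.43 z-99.5 w322
208  R y-24.08 z-100.9 w152
209  R y-24.01 z-102.3 w134
210  R y-24.00 z-103.7 w132
211  R y-24.22 z-105.1 w110
212  R y-24.29 z-106.5 w97
213  R y-24.17 z-107.9 w95
214  G y-25.01 z-109.3 w88 R y-24.05 z-109.3 w99
215  G y-24.08 z-110.7 w48 R y-24.09 z-110.7 w108
216  G y-24.48 z-112.2 w42 R y-24.02 z-112.2 w82
217  G y-24.21 z-113.6 w110
218  G y-24.32 z-115.0 w124
219  G y-24.17 z-116.4 w134
220  G y-24.26 z-117.9 w130
```

View pics/v27.png

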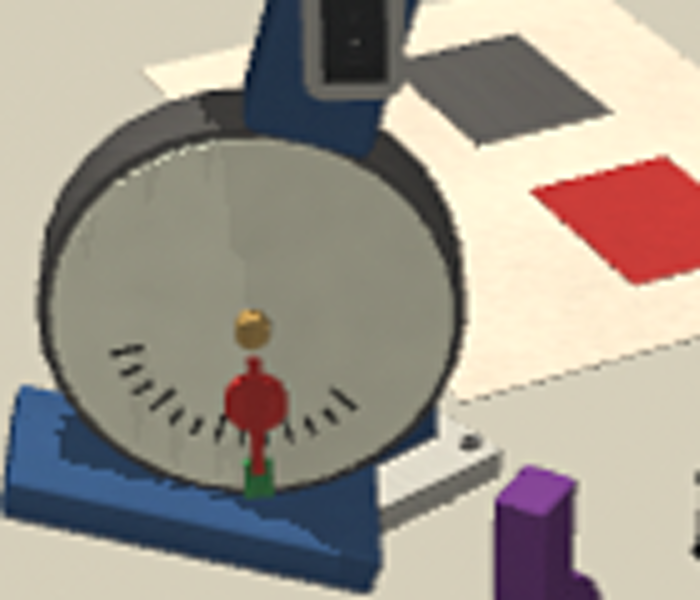

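step_arm:
  plan:
    - {"offset": [4, 20, -5], "turn": 0.08, "jaw": 0.1}
    - {"offset": [9, 53, -20], "turn": 0.18, "jaw": 0.1}
    - {"offset": [14, 86, -35], "turn": 0.28, "jaw": 0.1}
    - {"offset": [19, 119, -50], "turn": 0.38, "jaw": 0.1}
    - {"offset": [24, 152, -65], "turn": 0.48, "jaw": 0.1}
    - {"offset": [29, 187, -75], "turn": 0.58, "jaw": 0.1}
    - {"offset": [34, 222, -85], "turn": 0.68, "jaw": 0.1}
    - {"offset": [40, 257, -90], "turn": 0.78, "jaw": 0.1}

```text
t: 37.27
ee_pos: [0.4823, -0.1541, 0.3996]
tcp_rot: [-0.301, 0.954, 0.0, -0.0]
contact_force: [0.3, 0.1, -4.0]
gripper_width: 0.0234
```

step_arm:
  plan:
    - {"offset": [5, 35, -5], "turn": 0.1, "jaw": 0.1}
    - {"offset": [10, 70, -10], "turn": 0.2, "jaw": 0.1}
    - {"offset": [15, 105, -15], "turn": 0.31, "jaw": 0.1}
    - {"offset": [20, 140, -20], "turn": 0.42, "jaw": 0.1}
    - {"offset": [25, 175, -25], "turn": 0.53, "jaw": 0.1}
    - {"offset": [30, 210, -30], "turn": 0.64, "jaw": 0.1}
    - {"offset": [35, 245, -35], "turn": 0.75, "jaw": 0.1}
    - {"offset": [40, 280, -45], "turn": 0.86, "jaw": 0.1}

```text
t: 37.93
ee_pos: [0.5234, 0.1261, 0.3566]
tcp_rot: [-0.671, 0.741, -0.0, 0.001]
contact_force: [0.6, -0.2, -2.9]
gripper_width: 0.0232
```

step_arm:
  plan:
    - {"offset": [5, 35, -15], "turn": 0.11, "jaw": 0.1}
    - {"offset": [10, 65, -35], "turn": 0.22, "jaw": 0.1}
    - {"offset": [14, 95, -60], "turn": 0.33, "jaw": 0.1}
    - {"offset": [17, 115, -90], "turn": 0.43, "jaw": 0.1}
    - {"offset": [19.5, 128, -120], "turn": 0.52, "jaw": 0.1}
    - {"offset": [20.5, 131.4, -150], "turn": 0.59, "jaw": 0.1}
    - {"offset": [20.5, 131.4, -170], "turn": 0.6, "jaw": 0.1}
    - {"offset": [20.5, 131.4, -180], "turn": 0.6, "jaw": 0.1}

```text
t: 38.6
ee_pos: [0.5419, 0.255, 0.1719]
tcp_rot: [0.859, -0.512, -0.001, 0.002]
contact_force: [-0.4, -1.2, -3.4]
gripper_width: 0.0234
```

```bash
python3 snap.py 28; python3 tilt2.py 23 28
```

```text
39.0 [0.5444 0.2559 0.1774] F [ 0.2567 -0.1926 -3.3214] 0.023356452673268184 tooly -151.66069595750153
23 side 152 lean 0.2795 +- 0.0022 z0 93.98 Y [-39.7   -38.703  45.252  48.764]
23 top 161 lean 0.2930 +- 0.0027 z0 95.26 Y [-39.989 -39.271  38.416  42.304]
28 side 108 lean 0.2854 +- 0.0028 z0 107.58 Y [-38.351 -36.997  41.005  44.379]
28 top 137 lean 0.3049 +- 0.0033 z0 109.21 Y [-39.654 -38.965  31.291  42.727]
```

step_arm:
  plan:
    - {"offset": [0, 0, -6], "turn": 0, "jaw": 0.1}
    - {"offset": [0, 0, -12], "turn": 0, "jaw": 0.1}
    - {"offset": [0, 0, -16], "turn": 0, "jaw": 0.1}
    - {"offset": [0, 0, -18.5], "turn": 0, "jaw": 0.1}
    - {"offset": [0, 0, -20.5], "turn": 0, "jaw": 0.1}
    - {"offset": [0, 0, -22], "turn": 0, "jaw": 0.1}
    - {"offset": [0, 0, -22], "turn": 0, "jaw": 0.1}
    - {"offset": [0, 0, -22], "turn": 0, "jaw": 0.1}

```text
t: 39.67
ee_pos: [0.5435, 0.2556, 0.1539]
tcp_rot: [0.859, -0.512, -0.0, 0.0]
contact_force: [-1.9, -0.3, 1.6]
gripper_width: 0.0234
```

step_arm:
  plan:
    - {"offset": [0, 0, 0], "turn": 0, "jaw": 0.1}
    - {"offset": [0, 0, 0], "turn": 0, "jaw": 0.1}
    - {"offset": [0, 0, 0], "turn": 0, "jaw": 0.1}
    - {"offset": [0, 0, 0], "turn": 0, "jaw": 0.1}
    - {"offset": [0, 0, 0], "turn": 0, "jaw": 0.1}
    - {"offset": [0, 0, 0], "turn": 0, "jaw": 0.1}
    - {"offset": [0, 0, 0], "turn": 0, "jaw": 0.1}
    - {"offset": [0, 0, 0], "turn": 0, "jaw": 0.1}

```text
t: 40.33
ee_pos: [0.5436, 0.2556, 0.1536]
tcp_rot: [0.859, -0.512, -0.0, 0.0]
contact_force: [-3.1, 0.1, 0.6]
gripper_width: 0.0234
```

```bash
python3 snap.py 29; python3 snap.py 30; python3 tilt2.py 29 30
```

```text
40.7333 [0.5436 0.2556 0.1536] F [-2.9864 -0.0642  1.1531] 0.023529108175198515 tooly -151.63972899051848
41.1333 [0.5436 0.2556 0.1536] F [-2.9852  0.1518  1.3197] 0.02368224443492668 tooly -151.63985346999542
29 side 154 lean 0.2904 +- 0.0019 z0 85.87 Y [-40.122 -38.137  46.353  49.023]
29 top 167 lean 0.2817 +- 0.0025 z0 87.35 Y [-39.675 -38.679  38.909  44.436]
30 side 157 lean 0.2887 +- 0.0019 z0 85.82 Y [-39.445 -38.204  45.737  48.093]
30 top 173 lean 0.2852 +- 0.0025 z0 87.07 Y [-39.635 -39.118  39.587  41.071]
```

View pics/side30.png

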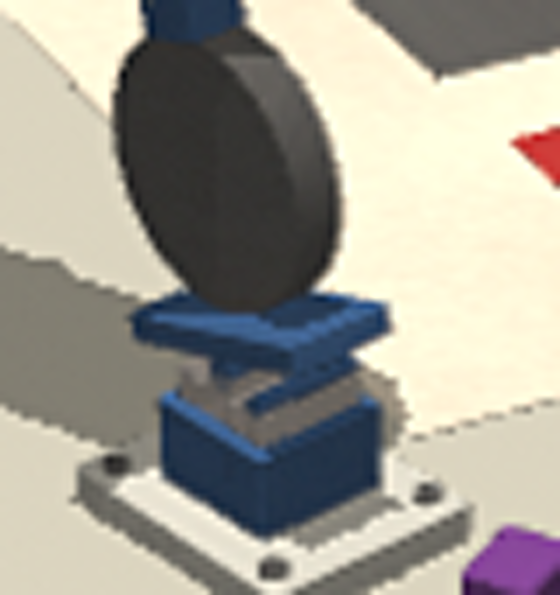

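step_arm:
  plan:
    - {"offset": [0, 0, 0.8], "turn": 0, "jaw": 0.1}
    - {"offset": [0, 0, 1.5], "turn": 0, "jaw": 0.1}
    - {"offset": [0, 0, 1.5], "turn": 0, "jaw": 0.1}
    - {"offset": [0, 0, 1.5], "turn": 0, "jaw": 0.1}
    - {"offset": [0, 0, 1.5], "turn": 0, "jaw": 0.1}
    - {"offset": [0, 0, 1.5], "turn": 0, "jaw": 0.1}
    - {"offset": [0, 0, 1.5], "turn": 0, "jaw": 0.1}
    - {"offset": [0, 0, 1.5], "turn": 0, "jaw": 0.1}

```text
t: 41.8
ee_pos: [0.5437, 0.2556, 0.1551]
tcp_rot: [0.859, -0.512, 0.0, -0.0]
contact_force: [-1.2, 0.8, 0.4]
gripper_width: 0.0233
```

step_arm:
  plan:
    - {"offset": [0, 0, 0], "turn": 0, "jaw": 0.1}
    - {"offset": [0, 0, 0], "turn": 0, "jaw": 0.1}
    - {"offset": [0, 0, 0], "turn": 0, "jaw": 0.1}
    - {"offset": [0, 0, 0], "turn": 0, "jaw": 0.1}
    - {"offset": [0, 0, 0], "turn": 0, "jaw": 0.1}
    - {"offset": [0, 0, 0], "turn": 0, "jaw": 0.1}
    - {"offset": [0, 0, 0], "turn": 0, "jaw": 0.1}
    - {"offset": [0, 0, 0], "turn": 0, "jaw": 0.1}

```text
t: 42.47
ee_pos: [0.5437, 0.2556, 0.1551]
tcp_rot: [0.859, -0.512, 0.0, -0.0]
contact_force: [-1.7, -0.1, 0.8]
gripper_width: 0.0233
```

```bash
python3 snap.py 31; python3 snap.py 32; python3 tilt2.py 31 32
```

```text
42.8667 [0.5437 0.2556 0.1551] F [-1.0912  0.3659  0.7373] 0.02321073266408611 tooly -151.63891487338486
43.2667 [0.5437 0.2556 0.1551] F [-0.8982  0.416   0.6599] 0.02351123552632389 tooly -151.6403871282468
31 side 158 lean 0.2856 +- 0.0021 z0 87.41 Y [-40.668 -39.335  45.941  49.   ]
31 top 161 lean 0.2948 +- 0.0027 z0 88.63 Y [-39.686 -38.951  39.915  42.907]
32 side 155 lean 0.2899 +- 0.0019 z0 87.35 Y [-39.587 -37.884  44.744  48.203]
32 top 168 lean 0.2845 +- 0.0029 z0 88.35 Y [-39.45  -38.846  32.638  42.079]
```

Run:
```python
import pickle;from h import *
a=pickle.load(open("s0.pkl","rb"))["side"]["color"].astype(int);b=pickle.load(open("s32.pkl","rb"))[0]["side"][0]["color"].astype(int)
for n,(u0,v0,u1,v1) in dict(purple=(305,235,350,298),jar=(365,250,402,290),loupe=(358,208,392,242),orange=(288,330,355,395),pstud=(188,365,266,438)).items():
    print(n,abs(a-b)[v0:v1,u0:u1].mean().round(2))
from cell import arm
print(arm.hand_in())
```

```text
purple 3.97
jar 3.46
loupe 3.87
orange 5.13
pstud 4.31
the job is handed in; nothing more can be done
None
```

I handed the job in at about t = 43 s. The gauge is gripped at 40 N on the blue block's high rib, leaning to its mark, with the crown pressed down about 4–5 mm.

**What I did**
- I picked the gauge up by its grip and turned its dial to the side camera. The mark read about 0.297 rad.
- I set it upright on the rib and held it there for over a second. Foot level read within about 0.006 rad, and its centre was within about 1 mm of the rib.
- The first two tries at rocking it on the middle of the foot only slid the foot along the rib. I lifted it and re-centred it, and it stood upright again for over a second after the first slide.
- I then rocked it on the rib by pressing and dragging near the end of its foot. I re-centred it at the held angle and lifted it off twice to check the dial in the camera.

**Last checks**
- **Pointer:** in the last dial view, with the gauge in the air, the pointer lay on the mark to within about 0.2 mm (about 0.005 rad). The dial faces away from the side camera at the final spot, so there I could only measure the lean of the foot. It read 0.285–0.295 rad, and the two views differ by up to about 0.01 rad.
- **Crown:** tool height and contact force (0.7 N upward) both point to about 4–5 mm. The crown bottoms out at 12 mm.
- **Foot:** its middle is on the rib to within about 2 mm.
- **Other objects:** the two purple look-alikes, the orange block, the jar and the loupe look the same as at the start in the side view. I checked this by image difference only.

**One disagreement:** the fingertips sat about 4 cm higher than the reported tool position suggested, more than the open jaws explain. I set the grip height from the camera instead.

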